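Turn the display plaque round under the glass shelf

ROBOT

A 6-joint arm with a two-finger parallel gripper is mounted at the origin on the work surface. World frame = base frame: x ahead of the robot, y to its left, z up, the work surface at z = 0. Lengths are in m, angles in rad, forces in N, time in s.
With the tool pointing down it reaches from about 0.35 to 0.875 m from the base axis. Payload 4.2 kg.
Tool frame: the origin (TCP) lies at the very end of the fingers, on their centre line; the grasp point (between the pads) lies 19 mm behind it; z points along the fingers, y is the direction in which the jaws open and shut (so a half turn about z gives the same grasp; the last joint's range is limited). The gripper opens to 87 mm and grips with 3 to 60 N. Pads are 19 mm wide; open, the fingers measure 117 mm over their backs; the gripper's body (75 mm by 190 mm) begins 51 mm behind the grasp point.
Start: joints at [-0.855, 0.385, 0.008, 0, -1.194, -0.259], TCP at [0.276, -0.561, 0.187] pointing down, gripper open.
Joint ranges: [-3.14, 3.14], [-1.21, 2.06], [-1.07, 1.41], [-3.16, 2.05], [-2.99, -0.16], [-3.1, 3.1]. Speed limits (rad/s): [2.79, 2.79, 3.14, 3.14, 3.14, 3.14].

INTERFACE

Orientations are given as a rotation vector (axis times angle).
In Python, from plant import robot gives the robot as it stands.
- The arm moves only by the tool step_arm, never from a script. Its argument "commands" is a list of rows, each a list of 7 numbers: the shift along the tool's x, y, z scaled (see below), then the turn, a rotation vector about the tool's x, y, z scaled (see below), then the opening, from -1 (shut) to 1 (fully open), so that 0 is half open. A call has 1 to 20 rows; each row is the pose to reach, as a shift and turn from the pose measured when the call began, along the tool's axes at that moment, turning the shorter way round; what a row does not reach only later rows make up. The controller multiplies each number of a shift by 15 cm and each number of a turn by 180 degrees. A row lasts 1/8 s, in which the tool goes at most 62.5 mm and 10.7 degrees, less where a joint would pass 70% of its speed; a pose out of reach is approached as far as the arm can. A call with a number of a shift or a turn outside -1 to 1 is refused whole. A call with a gripper value outside its range is refused whole. The fingers move at their own pace and stop on an object; the grip force is fixed at half the most. Time passes only in rows, so rows that repeat a pose let the fingers close. It gives the time, the measured TCP pose, the force and the opening at its end, in the units of the state.
- robot.get_state(): the state, without advancing time (a new reading comes with each control period).
- robot.grab_frame(name): name is "scene" or "top" or "wrist"; returns (picture, depth): 400x640x3 uint8, blue, green, red; 400x640 float32, m along the optical axis (not along the pixel's ray), 0 where there is no reading.
- robot.camera_params(name): a dict with "mtx" (3x3 intrinsics, pixels), "dist" ([k1, k2, p1, p2, k3] as OpenCV has them; the pictures are not rectified), "R" (3x3) and "t" (3): a world point X has camera coordinates R X + t. Camera axes: x right, y down, z forward; pixel columns grow to the right and rows downward; lengths in m; the calibration is good to about 2 mm. A picture is of the moment at which its call begins: read the wrist's pose just before it. camera_params takes no time and is no camera call; for the wrist camera it gives the pose at the moment of the call.
- robot.hand_in(): hands the job in, once; it reports no verdict.
Trained networks look in the newest picture that a camera, given by its name, has taken for a name from the list of things; names that differ only in an ending like _2 or _b are one class to them, and where a whole thing is asked for, a point or a joint stands for the part that bears it (a point fixed in the world has none). Each returns a list of dicts, best first, with "conf" (0 to 1); they miss things now and then, are a little off and sometimes report something else, mostly with a low value. They report only what shows in the picture. A call takes as long as a camera call. They do not tell look-alikes from the thing itself.
- robot.spot_in(camera, label): "xyz" ([x, y, z] in m, in the coordinates of the camera as it stood for that picture, good to about 4 mm: the middle of the surface that is visible of it).
- robot.outline_of(camera, label): "region" (400x640 bool, what is visible of it).
The state is a dict: "clock": time; "joint_pos": joint angles; "qvel": joint speeds; "tau": joint torques, N m; "position": TCP position; "tcp_rot": TCP orientation; "force": force on the tool from outside, world axes, zero at the start; "wrist_torque": the same for the moment, N m; "opening": finger opening in m.
Only numpy, scipy, OpenCV 4.12 (cv2) and the standard library are available. Lean on these libraries where they do the work, as an engineer would, in place of code of your own. Each camera call takes 0.05 s, during which the arm holds its last target.

TASK

On the comb-seller's counter two display plaques lean on small easels under a low glass shelf, and the dark one has been put in back to front, showing its plain back to the customers. Turn it over so that its comb faces up and out to the customers, same end up, and leave it resting squared up on its own easel, against the rails and on the ledge. Do the turning there beneath the shelf without drawing the plaque right out, and leave the light plaque and the other goods where they are.

Things in the scene. Friction and masses are not known exactly. Their poses are not given: they have to be found in the camera images.
- plaque_dark_mid (a point): Centre of the dark wooden plaque, a plate 150 x 70 x 10 mm, about 0.15 kg, to be turned over. x: along its length to the bare end, uppermost at start and finish; y: across its width; z: out of the comb face. At the start z points down and towards the robot. The pale comb stands 5 mm proud of the comb face, over x = -62 to +22 mm and y = -20 to +20 mm.
- plaque_dark_grip (a point): Middle of the dark plaque's bare upper end, half-way through its 10 mm thickness, on the centre line 55 mm up from plaque_dark_mid and 20 mm below the top edge. Both faces are plain here and the end stands clear of the easel, so it can be gripped across the thickness. Axes as plaque_dark_mid.
- plaque_light_mid (a point): Centre of the light wooden plaque with a black comb, same sizes and axes, already the right way round on the other easel. Leave it alone.
- easel_a: The dark plaque's easel, brass, fixed; it may stand left or right. Origin on the counter under the middle of the plaque; z up; x to the customers, away from the robot. Its slope leans 36 degrees from vertical, the top towards the robot: bottom to top is (-0.588, 0, 0.809); the outer face looks up and to the customers, along (0.809, 0, 0.588). Base 110 x 75 x 8 mm, x = -43 to +67 mm.
- easel_a_seat (a point): Where the centre of the dark plaque lies when fully home on easel_a (against both rails, on the ledge, centred sideways), either way round: 93.6 mm straight above the easel's origin. Axes as easel_a.
- easel_a_ledge (a point): Foot of easel_a's slope, where ledge and rail faces meet, mid-width; axes as easel_a. Ledge: 70 mm wide, flat, square to the slope, 18 mm deep in front of the rails, no lip. Rails: two, 6 mm square, centred 29 mm either side of the middle, reaching 90 mm up the slope, open between; the plaque's upper 60 mm stands free. Two upright legs under the rails at easel x = -8 mm.
- easel_b: The light plaque's easel, the same as easel_a.
- shelf_edge (a point): Middle of the near (robot-side) lower edge of the glass shelf, fixed; x from the robot side to the customers, y along the edge, z up. Glass 560 mm along y, 180 along x, 10 thick, underside 340 mm above the counter, on four 16 mm posts 14 mm in from near and far edges and 16 mm in from its ends. A resting plaque has its centre 0 to 6 mm inside this edge.
- comb_rose: Loose bystander: reddish comb 160 x 45 x 7 mm lying flat; origin under its middle.
- comb_black: Loose bystander: black comb 170 x 40 x 7 mm lying flat; origin under its middle.
- comb_green: Loose bystander: grey-green comb 130 x 45 x 7 mm lying flat under the far half of the shelf; origin under its middle.
- bowl: Loose bystander: wooden bowl 110 mm across, 45 mm high, to the left; origin under its middle.
- jar: Loose bystander: amber jar 70 mm across, 90 mm high, to the right; origin under its middle.
Not all that is in view belongs to the job. Leave any purple look-alike of the easel_a alone. Leave any pink look-alike of the part that bears plaque_dark_mid alone.

How it is judged:
By the outcome, as a careful person would: the job done as asked, in the order asked, and still so for the second after the job is handed in, with the robot touching nothing.
It also fails if it takes over 45 s, if anything falls off the work surface, if the arm or the gripper's body presses on something with over 40 N, if the wrist force passes 120 N, or if a joint passes its speed limit or range.

## Working session

There is one attempt and no reset: what is moved stays moved. The work goes in short steps, Python scripts to look and compute and a tool call to move; the robot and the scene stay as the last step left them, time stands still between calls to the robot, and variables do not carry over. Pictures are saved under pics/ and viewed, and the job is handed in when it is done.

Besides the shell and the picture viewer there is one more tool, called after ">>>" as name([rows], argument=value, ...), one row to a line, values as JSON. step_arm: Moves the arm, as the interface text tells. Shifts and turns lie within -1 to 1; 1 stands for 15 cm of shift or 180 degrees of turn. Its arguments: {"type":"object","properties":{"commands":{"type":"array","items":{"type":"array","items":{"type":"number","minimum":-1,"maximum":1}}}},"required":["commands"]}

```bash
ls; mkdir -p pics
cat > h.py <<'E'
import numpy as np, cv2
from plant import robot
from scipy.spatial.transform import Rotation as R
def snap(n,f):
    im,d=robot.grab_frame(n); cv2.imwrite(f'pics/{f}.png',im); np.savez(f'pics/{f}.npz',d=d,im=im); return im,d
def w(n,p):
    c=robot.camera_params(n); return np.array(c['R']).T@(np.array(p)-np.array(c['t']))
def px(n,X):
    c=robot.camera_params(n); r,_=cv2.Rodrigues(np.array(c['R'])); return cv2.projectPoints(np.array(X,float).reshape(-1,1,3),r,np.array(c['t'],float),np.array(c['mtx']),np.array(c['dist'],float))[0].reshape(-1,2)
def cloud(n,d):
    c=robot.camera_params(n); v,u=np.mgrid[0:400,0:640]
    q=cv2.undistortPoints(np.stack([u,v],-1).reshape(-1,1,2).astype(float),np.array(c['mtx']),np.array(c['dist'],float)).reshape(400,640,2)
    P=np.concatenate([q*d[...,None],d[...,None]],-1)
    return (P-np.array(c['t']))@np.array(c['R'])
E
python3 - <<'E'
from h import *
s=robot.get_state(); print({k:np.round(v,3) for k,v in s.items()})
for n in ['scene','top','wrist']: snap(n,n+'0')
for n in ['scene','top']:
    c=robot.camera_params(n); print(n,np.round(-np.array(c['R']).T@np.array(c['t']),3),np.round(np.array(c['R'])[2],2))
    for l in ['plaque_dark_mid','plaque_dark_grip','plaque_light_mid','easel_a','easel_a_seat','easel_a_ledge','shelf_edge','comb_rose','comb_black','comb_green','bowl','jar']:
        for o in robot.spot_in(n,l): print(l,round(o['conf'],2),np.round(w(n,o['xyz']),3),np.round(px(n,w(n,o['xyz']))[0]))
E
```

```text
pics
{'clock': np.float64(0.0), 'joint_pos': array([-0.855,  0.386,  0.007, -0.   , -1.194, -0.259]), 'qvel': array([ 0.001, -0.   , -0.001, -0.001, -0.001,  0.   ]), 'tau': array([-2.0000e-03, -3.9066e+01,  1.8740e+01,  4.2200e+00,  1.1000e-02,
       -0.0000e+00]), 'position': array([ 0.275, -0.56 ,  0.186]), 'tcp_rot': array([ 7.110e-01, -3.059e+00, -3.000e-03]), 'force': array([0.165, 0.79 , 0.02 ]), 'wrist_torque': array([-0.045,  0.013,  0.056]), 'opening': np.float64(0.087)}
scene [ 0.284 -0.99   1.034] [ 0.18  0.78 -0.6 ]
plaque_dark_mid 0.8 [ 0.646 -0.011  0.101] [358. 234.]
plaque_dark_grip 0.61 [ 0.648 -0.014  0.107] [359. 234.]
plaque_light_mid 0.77 [0.679 0.144 0.104] [355. 207.]
easel_a 0.76 [0.711 0.131 0.012] [362. 225.]
easel_a 0.76 [ 0.516 -0.086  0.002] [328. 274.]
easel_a 0.59 [ 0.645 -0.022  0.004] [357. 255.]
easel_a_seat 0.81 [ 0.644 -0.019  0.009] [357. 254.]
easel_a_seat 0.67 [ 0.517 -0.088  0.003] [328. 274.]
easel_a_seat 0.19 [0.606 0.479 0.028] [318. 179.]
easel_a_ledge 0.68 [ 0.649 -0.021  0.006] [358. 255.]
easel_a_ledge 0.67 [ 0.522 -0.083  0.011] [329.
[... 819 characters left out ...]
-0.004  0.004] [344. 182.]
easel_a 0.65 [0.663 0.148 0.004] [299. 171.]
easel_a 0.57 [ 0.495 -0.062  0.006] [362. 220.]
easel_a_seat 0.79 [ 0.624 -0.001  0.009] [343. 182.]
easel_a_seat 0.6 [ 0.495 -0.059  0.007] [361. 219.]
easel_a_ledge 0.73 [ 0.627 -0.001  0.005] [343. 181.]
easel_a_ledge 0.55 [ 0.497 -0.055  0.004] [360. 219.]
shelf_edge 0.83 [0.747 0.062 0.348] [326. 109.]
comb_rose 0.67 [0.293 0.28  0.008] [258. 282.]
comb_rose 0.38 [ 0.3   -0.317  0.005] [440. 278.]
comb_black 0.85 [ 0.297 -0.316  0.004] [440. 279.]
comb_green 0.55 [0.742 0.075 0.002] [320. 148.]
bowl 0.72 [0.61  0.47  0.018] [202. 186.]
jar 0.72 [0.606 0.47  0.021] [202. 186.]
jar 0.32 [0.638 0.005 0.111] [343. 171.]
```

Run:
```python
import cv2
for n in ['scene0','top0']:
    im=cv2.imread(f'pics/{n}.png')
    x0,x1,y0,y1=(230,480,130,330) if n=='scene0' else (220,420,80,240)
    c=im[y0:y1,x0:x1]; f=750//(x1-x0); cv2.imwrite(f'pics/{n}c.png',cv2.resize(c,None,fx=3,fy=3,interpolation=cv2.INTER_CUBIC))
```

```text
(no output)
```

View pics/scene0.png

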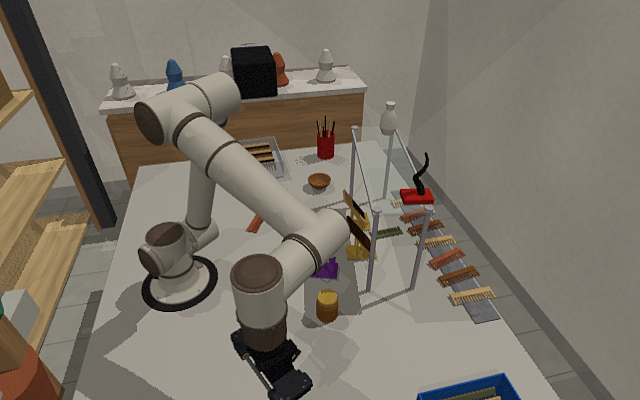

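View pics/top0.png

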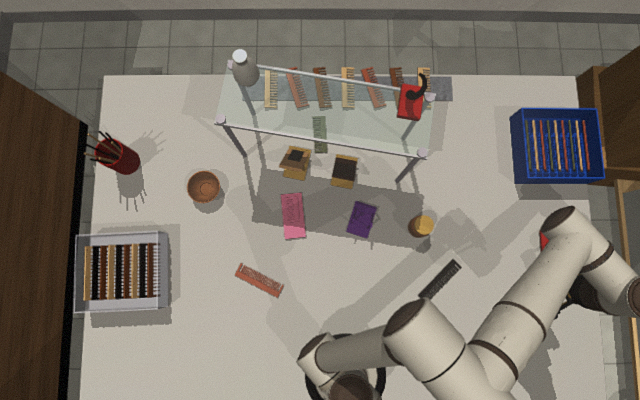

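```bash
sleep 0
```

```text
(no output)
```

View pics/scene0c.png

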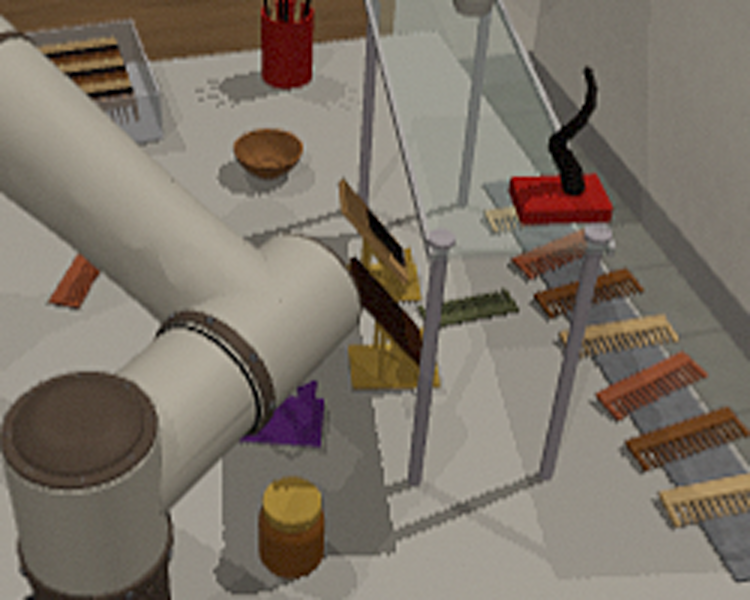

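View pics/top0c.png

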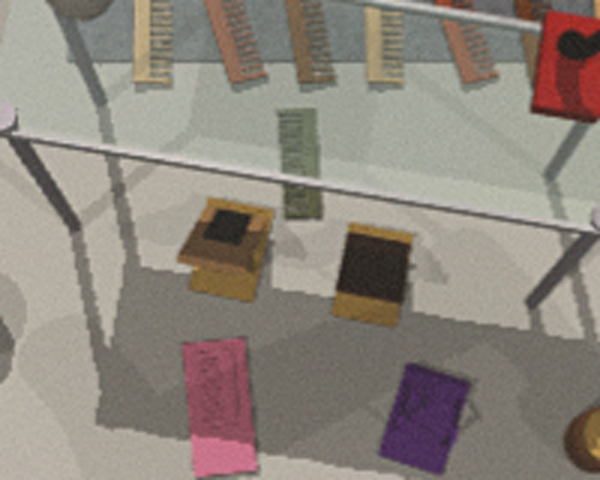

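View pics/wrist0.png

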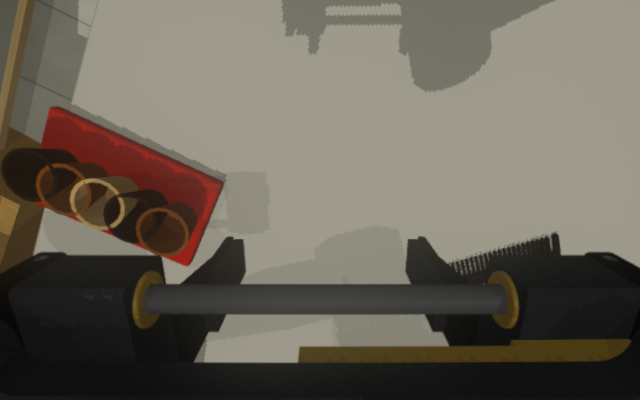

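Candidates for the dark plaque, in top-view pixels: the dark plaque on its easel (344,170), the pink look-alike lying flat (293,216), and the light plaque on the left easel (294,161). For easel_a: the brass right easel (344,182), the brass left easel that holds the light plaque (297,170), and the purple look-alike (361,219). The crop shows the dark-brown plate with a plain back on the right brass easel, so I choose that one. Next I measure its pose.

Run:
```python
from h import *
print(robot.get_state()['clock'])
for n in ['scene','top']:
    z=np.load(f'pics/{n}0.npz'); d=z['d']; im=z['im']; P=cloud(n,d)
    hsv=im.max(-1)
    box=(P[...,0]>.55)&(P[...,0]<.75)&(P[...,1]>-.08)&(P[...,1]<.07)&(P[...,2]>.02)&(P[...,2]<.2)&(d>0)
    dark=box&(hsv<60)
    Q=P[dark]; print(n,dark.sum(),box.sum())
    c=np.median(Q,0); 
    for k in range(5):
        m=Q.mean(0); u,s,v=np.linalg.svd(Q-m,full_matrices=False); r=(Q-m)@v[2]; Q=Q[abs(r)<max(.004,2*r.std())] if k<4 else Q
    print('mean',m.round(4),'n',v[2].round(3),'l',v[0].round(3),'std',r.std(), len(Q), 'range',np.percentile((Q-m)@v[0],[1,99]),np.percentile((Q-m)@v[1],[1,99]))
    # table
    t=(abs(P[...,2])<.03)&(d>0)&(P[...,0]>.3)&(P[...,0]<.9)&(abs(P[...,1])<.4); print('table z',np.median(P[t][:,2]))
    # shelf pts
    g=(P[...,2]>.32)&(P[...,2]<.38)&(P[...,0]>.5)&(abs(P[...,1])<.5); print('shelf',g.sum(), P[g].min(0),P[g].max(0))
```

```text
1.35
scene 286 370
mean [ 0.6498 -0.0065  0.1016] n [-0.788  0.174 -0.59 ] l [ 0.579 -0.117 -0.807] std 0.0013412734500413558 262 range [-0.06919772  0.07593735] [-0.03150618  0.03771608]
table z -8.528367077165249e-05
shelf 6385 [ 0.6158536  -0.23010257  0.32006208] [1.73901847 0.49949258 0.37998017]
top 397 517
mean [6.466e-01 5.000e-04 1.057e-01] n [-0.792  0.157 -0.59 ] l [-0.581  0.104  0.808] std 0.001127385063677495 379 range [-0.08073928  0.06548739] [-0.0323417   0.03207351]
table z -0.0005700434592258257
shelf 13672 [ 0.61404063 -0.22741473  0.33234736] [0.88602826 0.35318865 0.37988481]
```

Run:
```python
from h import *
for n in ['scene','top']:
    z=np.load(f'pics/{n}0.npz'); d=z['d']; im=z['im']; P=cloud(n,d)
    g=(P[...,2]>.335)&(P[...,2]<.36)&(P[...,0]>.55)&(P[...,0]<.95)&(P[...,1]>-.26)&(P[...,1]<.38)
    Q=P[g][:,:2]; r=cv2.minAreaRect((Q*1000).astype(np.float32)); print(n,g.sum(),r)
    # near edge: per y bins the min x
    E=[]
    for y in np.arange(-.18,.3,.01):
        q=Q[abs(Q[:,1]-y)<.005]
        if len(q)>3: E.append([y,np.percentile(q[:,0],3)])
    E=np.array(E)
    if len(E)>5:
        p=np.polyfit(E[:,0],E[:,1],1); rr=E[:,1]-np.polyval(p,E[:,0]); k=abs(rr)<.006; p=np.polyfit(E[k,0],E[k,1],1); print('edge slope deg',np.degrees(np.arctan(p[0])),p, k.sum(),len(E))
    dark=(P[...,0]>.55)&(P[...,0]<.75)&(P[...,1]>-.08)&(P[...,1]<.07)&(P[...,2]>.02)&(P[...,2]<.2)&(d>0)&(im.max(-1)<60)
    Q=P[dark]
    for yaw in (-10,-11,-12,-13):
        a=np.radians(yaw); ex=np.array([np.cos(a),np.sin(a),0]); ey=np.array([-np.sin(a),np.cos(a),0]); ez=np.array([0,0,1])
        up=-.588*ex+.809*ez; nn=.809*ex+.588*ez
        print(yaw,[np.percentile(Q@v,[1,50,99]).round(4) for v in (up,ey,nn)], (Q@nn).std())
        pts=np.stack([Q@ey,Q@up],-1); print(cv2.minAreaRect((pts*1000).astype(np.float32)))
```

```text
scene 4344 ((752.3851318359375, 59.49977111816406), (562.4374389648438, 184.35565185546875), 80.38754272460938)
edge slope deg 10.205315805280426 [0.18002418 0.65290859] 46 48
-10 [array([-0.3711, -0.2945, -0.2262]), array([0.0743, 0.1035, 0.1438]), array([0.5706, 0.5786, 0.5809])] 0.002371188103875362
((110.27186584472656, -298.3880615234375), (147.58384704589844, 72.85665893554688), 89.0190200805664)
-11 [array([-0.37  , -0.2932, -0.2248]), array([0.0857, 0.1149, 0.1551]), array([0.5694, 0.577 , 0.5793])] 0.002235694128968522
((121.45620727539062, -297.19482421875), (147.58021545410156, 72.922119140625), 89.59490966796875)
-12 [array([-0.3687, -0.2919, -0.2232]), array([0.0966, 0.1263, 0.1662]), array([0.5678, 0.5751, 0.5776])] 0.0021365690272189155
((132.60345458984375, -295.88739013671875), (72.9730453491211, 147.57662963867188), 0.17086388170719147)
-13 [array([-0.3671, -0.2905, -0.2215]), array([0.1078, 0.1371, 0.1779]), array([0.566 , 0.5731, 0.5759])] 0.0020789680885679217
((143.68499755859375, -294.4775085449219), (73.02580261230469, 147.58377075195312), 0.7829490900039673)

[... 384 characters left out ...]
4061126708984)
-11 [array([-0.3682, -0.2815, -0.2219]), array([0.0913, 0.1237, 0.1559]), array([0.5697, 0.5756, 0.5777])] 0.0015566496446655254
((123.31698608398438, -296.700439453125), (151.28936767578125, 66.4903564453125), 89.62186431884766)
-12 [array([-0.3669, -0.2801, -0.2204]), array([0.1021, 0.1347, 0.1671]), array([0.5678, 0.5737, 0.5759])] 0.0015642921279879617
((134.48110961914062, -295.377685546875), (66.46790313720703, 151.28759765625), 0.20319022238254547)
-13 [array([-0.3654, -0.2786, -0.219 ]), array([0.113 , 0.1458, 0.1782]), array([0.5655, 0.5717, 0.574 ])] 0.0016156784174897352
((145.604248046875, -293.9404296875), (66.43221282958984, 151.2854766845703), 0.784477710723877)
```

```bash
cat >> h.py <<'E'
YAW=np.radians(-11.5); C=np.array([.649,-.002,.0945])
def frame(yaw=None):
    a=YAW if yaw is None else yaw
    ex=np.array([np.cos(a),np.sin(a),0]); ey=np.array([-np.sin(a),np.cos(a),0]); ez=np.array([0,0,1.])
    t=np.radians(36)
    up=-np.sin(t)*ex+np.cos(t)*ez; nn=np.cos(t)*ex+np.sin(t)*ez
    return ex,ey,up,nn
def tool(sign=-1,yaw=None):
    ex,ey,up,nn=frame(yaw); z=-up; y=sign*nn; return np.stack([np.cross(y,z),y,z],1)
def rel(pos,Rt=None,frac=1):
    s=robot.get_state(); R0=R.from_rotvec(s['tcp_rot']); d=R0.inv().apply(np.array(pos)-s['position'])/.15
    rv=np.zeros(3) if Rt is None else (R0.inv()*R.from_matrix(Rt)).as_rotvec()/np.pi
    return np.round(d,3).tolist(),np.round(rv*frac,3).tolist()
def st():
    s=robot.get_state(); print(round(float(s['clock']),2),'q',np.round(s['joint_pos'],3),'p',np.round(s['position'],4),'F',np.round(s['force'],1),'op',round(float(s['opening']),4)); return s
E
python3 - <<'E'
from h import *
ex,ey,up,nn=frame(); g=C+.055*up
pre=g+up*(.12-.019); print(g,pre)
T=tool()
print(rel(pre,T)); print(rel([.33,-.42,.33],T))
E
```

```text
[0.61732081 0.0044452  0.13899593] [0.55914629 0.01628094 0.22070665]
([-3.393, 2.62, -0.223], [0.186, -0.091, -0.281])
([-0.739, 0.683, -0.952], [0.186, -0.091, -0.281])
```

>>> step_arm([
  [-0.2,0.2,-0.4,0.03,-0.015,-0.05,1],
  [-0.4,0.4,-0.8,0.06,-0.03,-0.1,1],
  [-0.6,0.6,-0.95,0.1,-0.05,-0.15,1],
  [-0.74,0.68,-0.95,0.13,-0.065,-0.2,1],
  [-0.74,0.68,-0.95,0.16,-0.08,-0.25,1],
  [-0.74,0.68,-0.95,0.186,-0.091,-0.281,1],
  [-0.74,0.68,-0.95,0.186,-0.091,-0.281,1],
])

```text
clock: 2.22
position: [0.329, -0.4208, 0.3299]
tcp_rot: [-1.683, 2.067, -0.672]
force: [-0.3, 0.1, 0.9]
opening: 0.0873
```

Run:
```python
from h import *
st(); ex,ey,up,nn=frame(); g=C+.055*up
pre=g+up*.15; T=tool()
print(rel(pre,T)); print(rel([.42,-.30,.33],T)); print(rel([.43,-.17,.33],T))
```

```text
2.23 q [-0.87  -0.062 -0.178 -0.451 -0.985  0.828] p [ 0.329  -0.4208  0.3299] F [-0.3  0.1  0.9] op 0.0873
([-3.164, -0.31, 0.798], [-0.0, -0.001, -0.001])
([-0.912, -0.349, 0.253], [-0.0, -0.001, -0.001])
([-1.774, -0.26, 0.188], [-0.0, -0.001, -0.001])
```

>>> step_arm([
  [-0.33,-0.1,0,0,0,0,1],
  [-0.66,-0.2,0,0,0,0,1],
  [-1,-0.2,0.1,0,0,0,1],
])

```text
clock: 2.6
position: [0.3936, -0.2804, 0.3384]
tcp_rot: [-1.678, 2.067, -0.679]
force: [0.6, -0.8, -1.2]
opening: 0.0872
```

>>> step_arm([
  [-0.33,0,0,0,0,0,1],
  [-0.66,0,0,0,0,0,1],
  [-1,0,0.1,0,0,0,1],
])

```text
clock: 2.98
position: [0.4296, -0.1475, 0.3305]
tcp_rot: [-1.674, 2.069, -0.68]
force: [0.4, -0.8, 0.8]
opening: 0.0871
```

Run:
```python
from h import *
st(); ex,ey,up,nn=frame(); g=C+.055*up
pre=g+up*.15; T=tool()
print(rel(pre,T))
```

```text
2.98 q [ 0.197 -0.385 -0.71   0.379 -0.688 -0.633] p [ 0.4296 -0.1475  0.3305] F [ 0.4 -0.8  0.8] op 0.0871
([-1.247, -0.065, 0.628], [-0.002, -0.002, -0.002])
```

>>> step_arm([
  [-0.33,0,0.1,0,0,0,1],
  [-0.66,0,0.2,0,0,0,1],
  [-1,-0.05,0.3,0,0,0,1],
  [-1,-0.05,0.4,0,0,0,1],
])

```text
clock: 3.48
position: [0.5037, -0.0047, 0.2874]
tcp_rot: [-1.678, 2.061, -0.679]
force: [-0.8, -0.6, -0.7]
opening: 0.0868
```

Run:
```python
from h import *
st(); ex,ey,up,nn=frame(); g=C+.055*up
pre=g+up*.13; T=tool()
print(rel(pre,T)); snap('wrist','wrist1')
```

```text
3.48 q [ 0.504 -0.224 -0.83   0.764 -0.593 -1.275] p [ 0.5037 -0.0047  0.2874] F [-0.8 -0.6 -0.7] op 0.0868
([-0.211, -0.005, 0.363], [-0.003, -0.0, -0.001])
```

View pics/wrist1.png

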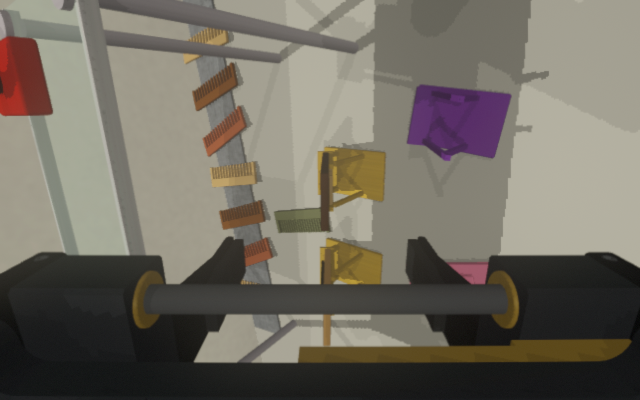

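```bash
cat > meas.py <<'E'
from h import *
def meas(n,f,lo=.147-.03):
    z=np.load(f'pics/{f}.npz'); d=z['d']; im=z['im']; P=cloud(n,d)
    ex,ey,up,nn=frame()
    L=P-C
    a,b,c=L@up,L@ey,L@nn
    m=(d>0)&(abs(a)<.09)&(abs(b)<.05)&(abs(c)<.03)
    return P,im,m,a,b,c
E
python3 - <<'E'
from meas import *
P,im,m,a,b,c=meas('wrist','wrist1')
print(m.sum())
v,u=np.nonzero(m); print(u.min(),u.max(),v.min(),v.max())
cr=im[130:260,270:420]; cv2.imwrite('pics/w1c.png',cv2.resize(cr,None,fx=5,fy=4.6,interpolation=cv2.INTER_NEAREST))
t=m&(a>.066)
for lo in (.03,.05,.066,.072): 
    k=m&(a>lo); print(lo,k.sum(),np.percentile(a[k],[1,50,99]).round(4),np.percentile(b[k],[1,50,99]).round(4),np.percentile(c[k],[1,50,99]).round(4))
k=m&(a>.066); p=np.polyfit(b[k],c[k],1); print('yaw err deg',np.degrees(np.arctan(p[0])))
E
```

```text
1228
318 345 151 230
0.03 538 [0.0332 0.0711 0.073 ] [-0.0349 -0.0044  0.0339] [-0.007  -0.0023  0.0025]
0.05 511 [0.0542 0.0711 0.0731] [-0.0349 -0.0029  0.0339] [-0.007  -0.0023  0.0024]
0.066 489 [0.0672 0.0712 0.0731] [-0.0347 -0.0007  0.034 ] [-0.007  -0.0023  0.0025]
0.072 60 [0.072  0.0723 0.0738] [-0.0334 -0.0039  0.0314] [-0.006  -0.0025  0.0019]
yaw err deg -0.37391329270259127
```

View pics/w1c.png

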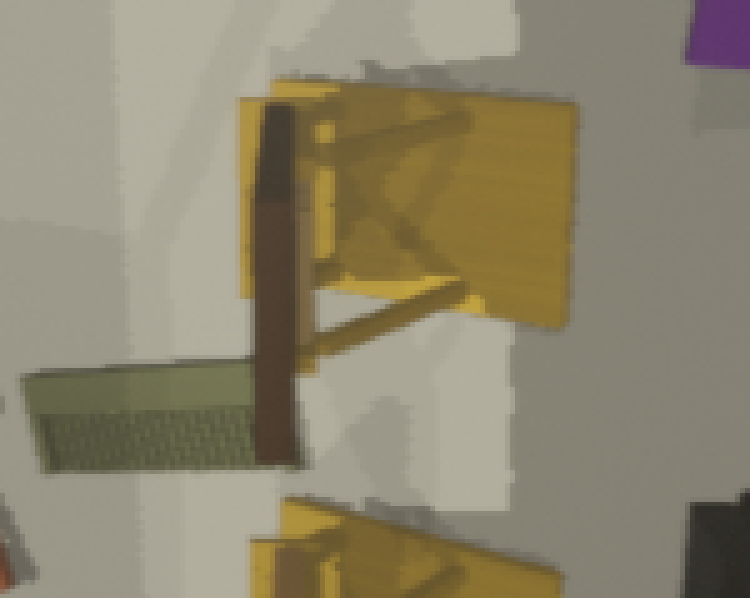

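```bash
sed -i 's/^YAW=.*/YAW=np.radians(-11.7); C=np.array([.649,-.002,.0945]); C=C-.0025*frame0/' h.py
python3 - <<'E'
s=open('h.py').read()
s=s.replace("C=C-.0025*frame0","C=C+np.array([-.0003,0.0,-.0030])")
open('h.py','w').write(s)
E
python3 - <<'E'
from h import *
st(); ex,ey,up,nn=frame(); g=C+.055*up
print(rel(g+up*.065,tool()))
E
```

```text
3.52 q [ 0.501 -0.222 -0.833  0.763 -0.592 -1.274] p [ 0.5026 -0.0068  0.2846] F [-0.1 -0.7 -1.2] op 0.0872
([-0.232, -0.005, 0.797], [-0.001, -0.001, -0.001])
```

>>> step_arm([
  [-0.12,0,0.3,0,0,0,1],
  [-0.232,-0.005,0.6,0,0,0,1],
  [-0.232,-0.005,0.797,0,0,0,1],
  [-0.232,-0.005,0.797,0,0,0,1],
  [-0.232,-0.005,0.797,0,0,0,1],
])

```text
clock: 4.15
position: [0.5797, 0.0111, 0.1878]
tcp_rot: [-1.677, 2.071, -0.679]
force: [-0.1, 0.4, 0.0]
opening: 0.0869
```

Run:
```python
from meas import *
st(); snap('wrist','wrist2')
P,im,m,a,b,c=meas('wrist','wrist2')
v,u=np.nonzero(m); print(m.sum(),u.min(),u.max(),v.min(),v.max())
for lo in (.05,.066,): 
    k=m&(a>lo); print(lo,k.sum(),np.percentile(a[k],[1,50,99]).round(4),np.percentile(b[k],[1,50,99]).round(4),np.percentile(c[k],[1,50,99]).round(4))
k=m&(a>.066); p=np.polyfit(b[k],c[k],1); print('yaw err deg',np.degrees(np.arctan(p[0])))
ex,ey,up,nn=frame(); g=C+.055*up
print(rel(g-up*.019,tool()))
```

```text
4.15 q [ 0.103  0.033 -0.947  1.661 -0.185 -1.917] p [0.5797 0.0111 0.1878] F [-0.1  0.4  0. ] op 0.0869
3040 312 355 127 254
0.05 1161 [0.056  0.0762 0.0779] [-0.0315 -0.0013  0.0372] [-0.0008  0.0038  0.0087]
0.066 1117 [0.0695 0.0762 0.0779] [-0.0314  0.      0.0373] [-0.0008  0.0038  0.0086]
yaw err deg -0.07895457777867733
([-0.007, 0.006, 0.56], [-0.002, -0.001, -0.001])
```

View pics/wrist2.png

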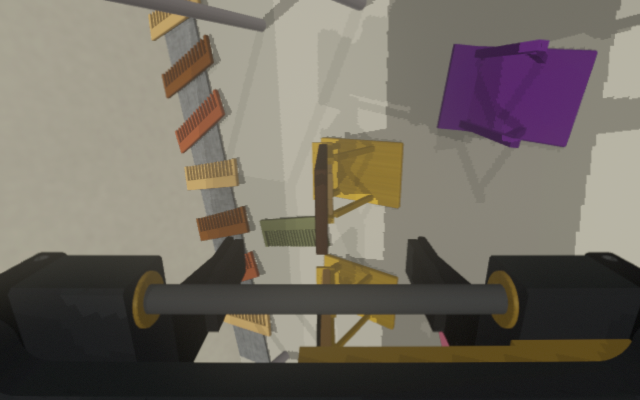

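```bash
cat > kin.py <<'E'
from h import *
import itertools
D=[([-.855,.386,.007,0,-1.194,-.259],[.275,-.56,.186],[.711,-3.059,-.003]),
([-0.87,-0.062,-0.178,-0.451,-0.985,0.828],[.329,-.4208,.3299],[-1.683,2.067,-.672]),
([0.197,-0.385,-0.71,0.379,-0.688,-0.633],[.4296,-.1475,.3305],[-1.674,2.069,-.68]),
([0.504,-0.224,-0.83,0.764,-0.593,-1.275],[.5037,-.0047,.2874],[-1.678,2.061,-.679]),
([0.103,0.033,-0.947,1.661,-0.185,-1.917],[.5797,.0111,.1878],[-1.677,2.071,-.679])]
def rot(q,s):
    E=R.from_euler
    r1=E('z',q[0]); r2=r1*E('y',q[1]); r3=r2*E('y',s[0]*q[2]); r4=r3*E('x',s[1]*q[3]); r5=r4*E('y',s[2]*q[4]); r6=r5*E('x',s[3]*q[5])
    return r1,r2,r3,r4,r5,r6
E
python3 - <<'E'
from kin import *
for s in itertools.product([-1,1],repeat=4):
    Rs=[rot(q,s)[-1].inv()*R.from_rotvec(w) for q,p,w in D]
    m=R.concatenate(Rs).mean(); e=[np.degrees((m.inv()*r).magnitude()) for r in Rs]
    print(s,np.round(e,2),m.as_matrix().round(2).tolist() if max(e)<5 else '')
E
```

```text
(-1, -1, -1, -1) [0.01 0.02 0.03 0.04 0.02] [[-0.0, 0.0, 1.0], [-1.0, -0.0, -0.0], [0.0, -1.0, 0.0]]
(-1, -1, -1, 1) [114.47 120.98  71.62   1.93  75.52] 
(-1, -1, 1, -1) [ 75.14 107.78  18.7   49.45  64.3 ] 
(-1, -1, 1, 1) [ 40.03  97.87  33.89  55.35 131.85] 
(-1, 1, -1, -1) [ 35.37  62.07  22.79  53.52 161.32] 
(-1, 1, -1, 1) [ 15.5  108.27  15.35  49.44   5.77] 
(-1, 1, 1, -1) [ 82.58 161.79  24.73  49.85 122.42] 
(-1, 1, 1, 1) [64.59 36.41  4.77 32.23 74.4 ] 
(1, -1, -1, -1) [60.69 52.98 21.41 41.05 49.09] 
(1, -1, -1, 1) [ 65.24 140.32  30.41  45.33 131.82] 
(1, -1, 1, -1) [  5.54 108.77  25.25  47.63  26.48] 
(1, -1, 1, 1) [ 31.33  57.79   7.54  43.52 154.28] 
(1, 1, -1, -1) [ 61.26 115.35  47.85  61.47 133.29] 
(1, 1, -1, 1) [ 74.06 105.67  19.08  46.96  37.07] 
(1, 1, 1, -1) [140.1   98.72  83.14  11.71  56.51] 
(1, 1, 1, 1) [18.5  14.57 26.06 13.09 22.26]
```

Run:
```python
from kin import *
s=(-1,)*4
A=[];B=[]
for q,p,w in D:
    r=[x.as_matrix() for x in rot(q,s)]
    # params: base z; after r1 (x,y); after r2 (x,z); after r3 (x,z); after r4 (y,z) ; after r5 (x,y,z)
    A.append(np.hstack([np.array([[0],[0],[1]]),r[0][:,:2],r[1][:,[0,2]],r[2][:,[0,2]],r[3][:,[1,2]],r[4]])); B.append(p)
A=np.vstack(A);B=np.hstack(B)
names=['h','s1x','s1y','u_x','u_z','f_x','f_z','w_y','w_z','t_x','t_y','t_z']
print(np.linalg.svd(A)[1].round(3))
lam=1e-3
x=np.linalg.solve(A.T@A+lam**2*np.eye(12),A.T@B); print(dict(zip(names,x.round(4))),(A@x-B).round(4))
keep=[0,1,3,4,5,6,7,9]
for keep in ([0,4,5,6,7,9],[0,2,4,5,6,9],[0,2,4,5,6,7,9],[0,4,5,7,9],[0,2,4,5,9],[0,3,4,5,6,7,9]):
    Ak=A[:,keep]; x=np.linalg.lstsq(Ak,B,rcond=None)[0]; print([names[k] for k in keep],x.round(4),'rms',np.sqrt(np.mean((Ak@x-B)**2)).round(5))
```

```text
[4.672 4.388 3.658 1.644 1.32  0.789 0.461 0.37  0.322 0.117 0.041 0.   ]
{'h': np.float64(0.1613), 's1x': np.float64(-0.0002), 's1y': np.float64(-0.0002), 'u_x': np.float64(0.0012), 'u_z': np.float64(0.5633), 'f_x': np.float64(0.4211), 'f_z': np.float64(0.0001), 'w_y': np.float64(-0.0798), 'w_z': np.float64(0.0003), 't_x': np.float64(0.3413), 't_y': np.float64(-0.0798), 't_z': np.float64(-0.0005)} [ 0.0001  0.     -0.     -0.0001  0.     -0.      0.0001  0.     -0.
  0.     -0.0001  0.0001 -0.      0.     -0.    ]
['h', 'u_z', 'f_x', 'f_z', 'w_y', 't_x'] [ 1.614e-01  5.636e-01  4.214e-01  4.000e-04 -1.599e-01  3.418e-01] rms 0.00015
['h', 's1y', 'u_z', 'f_x', 'f_z', 't_x'] [ 0.0923 -0.1065  0.5501  0.3514  0.1469  0.3891] rms 0.05433
['h', 's1y', 'u_z', 'f_x', 'f_z', 'w_y', 't_x'] [ 1.614e-01 -1.000e-04  5.636e-01  4.214e-01  5.000e-04 -1.598e-01
  3.417e-01] rms 0.00015
['h', 'u_z', 'f_x', 'w_y', 't_x'] [ 0.1618  0.5637  0.4216 -0.1599  0.3418] rms 0.00017
['h', 's1y', 'u_z', 'f_x', 't_x'] [ 0.2445 -0.1026  0.5849  0.4035  0.4339] rms 0.06015
['h', 'u_x', 'u_z', 'f_x', 'f_z', 'w_y', 't_x'] [ 1.613e-01  4.000e-04  5.635e-01  4.211e-01  3.000e-04 -1.598e-01
  3.416e-01] rms 0.00013
```

```bash
cat >> kin.py <<'E'
from scipy.optimize import least_squares
S=(-1,)*4; R0=R.from_matrix([[0,0,1.],[-1,0,0],[0,-1,0]])
LO=np.array([-3.14,-1.21,-1.07,-3.16,-2.99,-3.1]);HI=np.array([3.14,2.06,1.41,2.05,-.16,3.1])
def fk(q):
    r1,r2,r3,r4,r5,r6=rot(q,S)
    e=r1.apply([0,0,0])+[0,0,.1615]; el=e+r2.apply([0,0,.5635]); w=el+r3.apply([.4215,0,0]); w2=w+r4.apply([0,-.1599,0]); t=w2+r5.apply([.3418,0,0])
    return t,r6*R0,(e,el,w,w2,t)
def ik(p,Rt,q0,mar=.01):
    Rt=R.from_matrix(Rt) if not isinstance(Rt,R) else Rt
    def f(q):
        t,r,_=fk(q); return np.r_[(t-p)*3,(r.inv()*Rt).as_rotvec()]
    s=least_squares(f,np.clip(q0,LO+mar+1e-6,HI-mar-1e-6),bounds=(LO+mar,HI-mar),xtol=1e-12,ftol=1e-12,gtol=1e-12,max_nfev=150)
    return s.x,np.linalg.norm(s.fun)
def allik(p,Rt,n=40,seed=0):
    rng=np.random.default_rng(seed); out=[]
    for i in range(n):
        q,e=ik(p,Rt,rng.uniform(LO,HI))
        if e<1e-4 and not any(np.abs(q-o).max()<.02 for o in out): out.append(q)
    return out
E
cat > a.py <<'E'
from kin import *
ex,ey,up,nn=frame(); g=C+.055*up-.019*up
for nm,off in [('grasp',0*up),('pre',.084*up),('turn',.01*up+.042*nn)]:
    for sg in (-1,1):
        for q in allik(g+off,tool(sg),30): print(nm,sg,q.round(2), 'el',fk(q)[2][1].round(2),'w',fk(q)[2][2].round(2),fk(q)[2][3].round(2))
E
python3 a.py
```

```text
pre -1 [ 0.12  0.03 -0.94  1.62 -0.19 -1.88] el [0.02 0.   0.72] w [0.25 0.03 0.38] [0.38 0.05 0.47]
pre 1 [ 0.12  0.03 -0.94  1.62 -0.19  1.26] el [0.02 0.   0.72] w [0.25 0.03 0.38] [0.38 0.05 0.47]
```

```bash
cat > b.py <<'E'
from kin import *
ex,ey,up,nn=frame(); G=C+.055*up
def toolb(beta,sg): # beta deg in plaque plane, + = gripper body leans to... z=-up cos + ey sin
    b=np.radians(beta); z=-up*np.cos(b)+ey*np.sin(b); y=sg*nn; return np.stack([np.cross(y,z),y,z],1)
if __name__=='__main__':
  for be in range(-90,91,10):
    T=toolb(be,-1)
    for q in allik(G+.019*T[:,2],T,25):
        k=fk(q)[2]; q2,e2=ik(G+.019*T[:,2],toolb(be,1),q+[0,0,0,0,0,np.pi]); q3,e3=ik(G+.019*T[:,2],toolb(be,1),q-[0,0,0,0,0,np.pi])
        print(be,q.round(2),'w',k[2].round(2),k[3].round(2),'el',k[1].round(2))
E
python3 b.py
```

```text
-90 [ 0.58  0.98 -0.17  0.83 -1.86 -1.9 ] w [0.53 0.35 0.09] [0.68 0.32 0.14] el [0.39 0.26 0.47]
-80 [ 0.6   0.89 -0.27  0.86 -1.7  -1.89] w [0.5  0.34 0.13] [0.65 0.32 0.18] el [0.36 0.25 0.52]
-70 [ 0.62  0.79 -0.37  0.91 -1.54 -1.89] w [0.46 0.33 0.17] [0.62 0.31 0.23] el [0.33 0.23 0.56]
-60 [ 0.61  0.68 -0.47  0.97 -1.37 -1.9 ] w [0.43 0.3  0.21] [0.58 0.3  0.27] el [0.29 0.2  0.6 ]
-50 [ 0.59  0.58 -0.57  1.04 -1.2  -1.91] w [0.4  0.27 0.25] [0.55 0.27 0.3 ] el [0.26 0.17 0.63]
-40 [ 0.55  0.48 -0.67  1.14 -1.02 -1.92] w [0.37 0.22 0.28] [0.52 0.24 0.34] el [0.22 0.14 0.66]
-30 [ 0.47  0.39 -0.76  1.29 -0.83 -1.95] w [0.34 0.17 0.3 ] [0.49 0.2  0.36] el [0.19 0.1  0.68]
-20 [ 0.33  0.3  -0.84  1.5  -0.62 -2.01] w [0.32 0.11 0.32] [0.46 0.15 0.38] el [0.16 0.06 0.7 ]
-10 [ 0.11  0.24 -0.89  1.87 -0.37 -2.16] w [0.31 0.03 0.33] [0.45 0.1  0.39] el [0.13 0.01 0.71]
20 [ 0.17  0.23 -0.45 -0.55 -0.23  0.24] w [0.45 0.08 0.45] [ 0.42 -0.07  0.38] el [0.13 0.02 0.71]
30 [-0.08  0.27 -0.3  -1.   -0.54  0.81] w [ 0.5  -0.04  0.47] [ 0.42 -0.12  0.36] el [ 0.15 -0.01  0.7 ]
40 [-0.24  0.34 -0.24 -1.17 -0.8   1.06] w [ 0.53 -0.13  0.46] [ 0.43 -0.17  0.34] el [ 0.19 -0.04  0.69]
50 [-0.34  0.44 -0.18 -1.25 -1.02  1.2 ] w [ 0.55 -0.2   0.43] [ 0.45 -0.21  0.3 ] el [ 0.22 -0.08  0.67]
60 [-0.41  0.54 -0.12 -1.3  -1.23  1.28] w [ 0.57 -0.25  0.39] [ 0.47 -0.25  0.27] el [ 0.26 -0.11  0.65]
70 [-0.45  0.64 -0.05 -1.33 -1.42  1.33] w [ 0.6  -0.29  0.35] [ 0.49 -0.28  0.23] el [ 0.3  -0.15  0.61]
80 [-0.47  0.75  0.03 -1.36 -1.6   1.36] w [ 0.63 -0.32  0.3 ] [ 0.52 -0.3   0.18] el [ 0.34 -0.17  0.58]
90 [-0.47  0.85  0.12 -1.39 -1.77  1.37] w [ 0.66 -0.33  0.25] [ 0.55 -0.31  0.14] el [ 0.38 -0.19  0.53]
```

```bash
cat > c.py <<'E'
from b import *
def path(beta,dirn,offn=.045,lift=.015,tilt=0,N=36,verbose=False):
    T0=toolb(beta,-1)
    q0s=allik(G+.019*T0[:,2],T0,15)
    if not q0s: return None
    q=q0s[0]; worst=0; Q=[]
    for i in range(N+1):
        ph=np.pi*i/N; w=np.sin(ph)
        Rf=R.from_rotvec(ey*np.radians(tilt)*w)*R.from_rotvec(up*dirn*ph)
        T=Rf.as_matrix()@T0
        a=min(1,4*min(i,N-i)/N)
        c=C+offn*nn*(.4*a+.6*w)+lift*up*a
        g=c+.055*Rf.apply(up)
        qn,e=ik(g+.019*T[:,2],T,q,mar=.005)
        if i==0: pass
        worst=max(worst,e); Q.append((ph,qn,e,np.abs(qn-q).max())); q=qn
    return worst,Q
if __name__=='__main__':
    for beta in (-10,-15,-20,-30,-40,-50,20,30,40,50):
        for d in (1,-1):
            for tilt in (0,-20,20):
                r=path(beta,d,tilt=tilt,N=24)
                if r: print(beta,d,tilt,'worst',round(r[0],4),'maxstep',round(max(x[3] for x in r[1]),2),'end',r[1][-1][1].round(2),'minj5',max(x[1][4] for x in r[1]).round(2))
E
python3 c.py
```

```text
-10 1 0 worst 0.2042 maxstep 2.0 end [ 0.26  0.22 -0.6   0.09 -0.17  2.68] minj5 -0.17
-10 1 -20 worst 0.3954 maxstep 1.96 end [ 0.26  0.22 -0.6   0.09 -0.17  2.68] minj5 -0.17
-10 1 20 worst 0.1099 maxstep 0.29 end [ 0.26  0.22 -0.6   0.09 -0.17  2.68] minj5 -0.17
-10 -1 0 worst 0.1335 maxstep 0.16 end [ 0.19  0.24 -0.51 -0.36 -0.17 -3.1 ] minj5 -0.17
-10 -1 -20 worst 0.2469 maxstep 0.39 end [ 0.19  0.24 -0.51 -0.36 -0.17 -3.1 ] minj5 -0.17
-10 -1 20 worst 0.1335 maxstep 0.42 end [ 0.19  0.24 -0.51 -0.36 -0.17 -3.1 ] minj5 -0.17
-15 1 0 worst 0.2826 maxstep 2.63 end [ 0.23  0.22 -0.52 -0.27 -0.17  3.07] minj5 -0.17
-15 1 -20 worst 0.4631 maxstep 2.44 end [ 0.23  0.22 -0.52 -0.27 -0.17  3.07] minj5 -0.17
-15 1 20 worst 0.0498 maxstep 0.27 end [ 0.23  0.22 -0.52 -0.27 -0.17  3.07] minj5 -0.17
-15 -1 0 worst 0.0543 maxstep 0.17 end [ 0.21  0.23 -0.51 -0.38 -0.17 -3.09] minj5 -0.17
-15 -1 -20 worst 0.1706 maxstep 0.34 end [ 0.21  0.23 -0.51 -0.38 -0.17 -3.1 ] minj5 -0.17
-15 -1 20 worst 0.0543 maxstep 0.36 end [ 0.21  0.23 -0.51 -0.38 -0.17 -3.1 ] minj5 -0.17
-20 1 0 worst 0.3609 maxste
[... 3467 characters left out ...]
17
40 -1 -20 worst 0.6148 maxstep 0.25 end [-0.4   0.18 -0.79 -3.16 -0.17  0.21] minj5 -0.17
40 -1 20 worst 0.6148 maxstep 0.52 end [-0.4   0.18 -0.79 -3.16 -0.17  0.21] minj5 -0.17
50 1 0 worst 0.0 maxstep 0.13 end [ 0.59  0.58 -0.57  1.04 -1.2   1.23] minj5 -1.02
50 1 -20 worst 0.0 maxstep 0.12 end [ 0.59  0.58 -0.57  1.04 -1.2   1.23] minj5 -0.94
50 1 20 worst 0.0 maxstep 0.16 end [ 0.59  0.58 -0.57  1.04 -1.2   1.23] minj5 -1.02
50 -1 0 worst 0.7682 maxstep 0.23 end [-0.45  0.17 -0.87 -3.16 -0.3   0.28] minj5 -0.3
50 -1 -20 worst 0.7682 maxstep 0.32 end [-0.45  0.17 -0.87 -3.16 -0.3   0.28] minj5 -0.3
50 -1 20 worst 0.7682 maxstep 0.29 end [-0.45  0.17 -0.87 -3.16 -0.3   0.28] minj5 -0.3
```

Run:
```python
from kin import *
im,d=snap('scene','scene1'); s=st()
q=s['joint_pos']; k=fk(q)[2]; print(np.array(k).round(3), s['position'])
p=px('scene',np.array(k)); print(p.round(0))
Rt=R.from_rotvec(s['tcp_rot']).as_matrix()
for a in np.arange(0,.36,.03):
    for sg in (-1,1):
        u=px('scene',s['position']-a*Rt[:,2]+sg*.095*Rt[:,1])[0]; cv2.circle(im,tuple(int(x) for x in u),1,(0,255,0),-1)
for x in p: cv2.circle(im,tuple(int(t) for t in x),2,(0,0,255),-1)
cv2.imwrite('pics/s1c.png',cv2.resize(im[80:300,220:450],None,fx=3.2,fy=2.7))
```

```text
4.25 q [ 0.105  0.031 -0.946  1.659 -0.186 -1.915] p [0.58   0.0122 0.1896] F [ 0.4 -0.4  0.2] op 0.0867
[[0.    0.    0.162]
 [0.017 0.002 0.725]
 [0.252 0.027 0.375]
 [0.382 0.054 0.465]
 [0.58  0.012 0.189]] [0.5799824  0.01221826 0.18959902]
[[169. 248.]
 [120.  75.]
 [238. 179.]
 [276. 145.]
 [340. 214.]]
```

View pics/s1c.png

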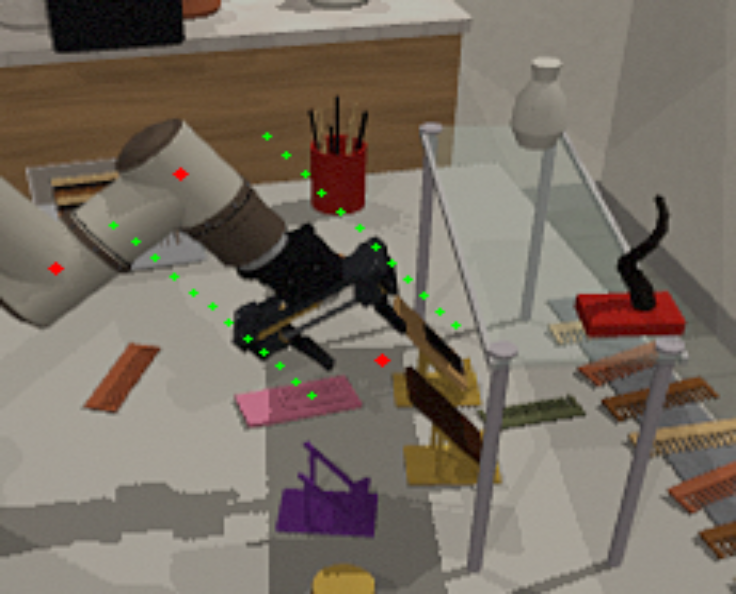

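```bash
cat > d.py <<'E'
from b import *
sy=np.radians(-9.9); sx=np.array([np.cos(sy),np.sin(sy),0]); syv=np.array([-np.sin(sy),np.cos(sy),0]); SE=np.array([.651,0,.34])
g1=np.linspace(-1,1,9)
def boxpts(hx,hy,z0,z1,n=9):
    X,Y,Z=np.meshgrid(np.linspace(-hx,hx,5),np.linspace(-hy,hy,n),np.linspace(z0,z1,n),indexing='ij'); return np.stack([X,Y,Z],-1).reshape(-1,3)
th=np.linspace(0,2*np.pi,16,endpoint=False)
cyl=np.array([[.05*np.cos(t),.05*np.sin(t),z] for t in th for z in np.linspace(-.39,-.14,12)])
BODY=np.vstack([boxpts(.0375,.095,-.14,-.07),cyl])
FING=np.vstack([boxpts(.0095,.03,-.07,0)])
def boxdist(p,lo,hi):
    d=np.maximum(np.maximum(lo-p,p-hi),0); return np.linalg.norm(d,axis=-1).min()
X,Y=np.meshgrid(np.linspace(-.075,.075,31),np.linspace(-.035,.035,15),indexing='ij'); X=X.ravel();Y=Y.ravel()
PL=np.vstack([np.stack([X,Y,0*X+s],-1) for s in (-.005,.005)]+[np.stack([np.clip(X,-.062,.022),np.clip(Y,-.02,.02),0*X+.01],-1)])
# plaque axes at start: x=up, z=-nn, y=z cross x
def env_dist(P):
    L=P-C; q=np.stack([L@up,L@ey,L@nn],-1)
    r=[boxdist(q,np.array([-.075,b-.003,-.011]),np.array([.015,b+.003,-.005])) for b in (-.029,.029)]
    led=boxdist(q,np.array([-.081,-.035,-.005]),np.array([-.075,.035,.013]))
    E=np.stack([(P-C)@ex,(P-C)@ey,P[:,2]],-1)
    base=boxdist(E,np.array([-.043,-.0375,0]),np.array([.067,.0375,.008]))
    leg=min(boxdist(E,np.array([-.011,b-.004,0]),np.array([-.005,b+.004,.075])) for b in (-.029,.029))
    return min(r),led,min(base,leg)
def shelf_dist(P):
    L=P-SE; q=np.stack([L@sx,L@syv,P[:,2]],-1)
    return boxdist(q,np.array([0,-.28,.34]),np.array([.18,.28,.35]))
z=np.load('pics/top0.npz'); Pc=cloud('top',z['d'])
k=(z['d']>0)&(Pc[...,2]>.012)&(Pc[...,2]<.3)&(Pc[...,0]>.4)&(Pc[...,0]<.85)&(Pc[...,1]>-.35)&(Pc[...,1]<.4)
OB=Pc[k]; L=OB-C; own=(abs(L@ey)<.045)&(np.linalg.norm(L[:,:2],axis=1)<.12); OB=OB[~own]
from scipy.spatial import cKDTree
KT=cKDTree(OB)
def check(T,tcp,Rf,c):
    b=tcp+BODY@T.T; f=tcp+FING@T.T
    P0=np.stack([up,np.cross(-nn,up),-nn],1); pl=c+PL@(Rf.as_matrix()@P0).T
    bf=np.vstack([b,f])
    return shelf_dist(bf),min(env_dist(bf)),KT.query(np.vstack([bf,pl]))[0].min(),env_dist(pl),shelf_dist(pl),bf[:,2].min()
def path(beta,dirn,offn=.045,lift=.015,back=0,tilt=0,grip=.055,N=24,show=False):
    T0=toolb(beta,-1); G=C+grip*up
    qs=allik(G+.019*T0[:,2],T0,15)
    if not qs: return None
    q=qs[0]; W=0; M=np.full(7,9.); j5=-9
    for i in range(N+1):
        ph=np.pi*i/N; w=np.sin(ph); a=min(1,4*min(i,N-i)/N)
        Rf=R.from_rotvec(ey*np.radians(tilt)*w)*R.from_rotvec(up*dirn*ph); T=Rf.as_matrix()@T0
        c=C+offn*nn*(.4*a+.6*w)+lift*up*a-back*ex*w
        g=c+Rf.apply(grip*up); tcp=g+.019*T[:,2]
        qn,e=ik(tcp,T,q,mar=.005); W=max(W,e)
        r=check(T,tcp,Rf,c); v=np.array([r[0],r[1],r[2],*(r[3] if 3<=i<=N-3 else (9,9,9)),r[4]]); M=np.minimum(M,v); j5=max(j5,qn[4])
        if show: print(int(np.degrees(ph)),qn.round(2),round(e,3),v.round(3),'step',np.abs(qn-q).max().round(2))
        q=qn
    return W,j5,M,q
if __name__=='__main__':
    print('err j5 | body-shelf body-easel others-dist plq-rails plq-ledge plq-base plq-shelf')
    for beta in (-20,-25,-30,-35,-40):
        for tilt in (0,-15,-25,-35):
          for back in (0,.03):
            r=path(beta,-1,tilt=tilt,back=back,N=18)
            if r: print(beta,tilt,back,round(r[0],3),r[1].round(2),r[2].round(3))
E
python3 d.py
```

```text
err j5 | body-shelf body-easel others-dist plq-rails plq-ledge plq-base plq-shelf
-20 0 0 0.0 -0.23 [0.004 0.028 0.024 0.009 0.01  0.017 0.129]
-20 0 0.03 0.0 -0.23 [0.017 0.028 0.024 0.    0.019 0.005 0.13 ]
-20 -15 0 0.019 -0.17 [0.024 0.027 0.024 0.008 0.008 0.02  0.136]
-20 -15 0.03 0.028 -0.17 [0.036 0.028 0.024 0.    0.017 0.009 0.141]
-20 -25 0 0.174 -0.17 [0.04  0.024 0.024 0.007 0.01  0.021 0.144]
-20 -25 0.03 0.183 -0.17 [0.05  0.028 0.024 0.    0.016 0.011 0.152]
-20 -35 0 0.335 -0.17 [0.052 0.021 0.024 0.006 0.016 0.022 0.155]
-20 -35 0.03 0.342 -0.17 [0.056 0.028 0.016 0.    0.016 0.013 0.162]
-25 0 0 0.0 -0.4 [0.    0.028 0.025 0.009 0.01  0.017 0.129]
-25 0 0.03 0.0 -0.4 [0.019 0.028 0.025 0.    0.019 0.005 0.13 ]
-25 -15 0 0.0 -0.35 [0.02  0.027 0.025 0.008 0.008 0.02  0.136]
-25 -15 0.03 0.0 -0.32 [0.03  0.028 0.025 0.    0.017 0.009 0.141]
-25 -25 0 0.099 -0.17 [0.034 0.025 0.023 0.007 0.01  0.021 0.144]
-25 -25 0.03 0.107 -0.17 [0.045 0.028 0.025 0.    0.016 0.011 0.152]
-25 -35 0 0.26 -0.17 [0.048 0.022 0.021 0.006 0.016 0.022 0.155]
-25 -35 0.03 0.267 -0.17 [0.05
[... 909 characters left out ...]
 [0.036 0.029 0.024 0.    0.016 0.011 0.152]
-35 -35 0 0.114 -0.17 [0.04  0.022 0.016 0.006 0.016 0.022 0.155]
-35 -35 0.03 0.121 -0.17 [0.049 0.029 0.021 0.    0.016 0.013 0.162]
-40 0 0 0.0 -0.8 [0.    0.028 0.02  0.009 0.01  0.017 0.129]
-40 0 0.03 0.0 -0.8 [0.    0.028 0.024 0.    0.019 0.005 0.13 ]
-40 -15 0 0.0 -0.8 [0.002 0.028 0.017 0.008 0.008 0.02  0.136]
-40 -15 0.03 0.0 -0.79 [0.025 0.028 0.022 0.    0.017 0.009 0.141]
-40 -25 0 0.0 -0.51 [0.026 0.027 0.015 0.007 0.01  0.021 0.144]
-40 -25 0.03 0.0 -0.48 [0.033 0.028 0.023 0.    0.016 0.011 0.152]
-40 -35 0 0.038 -0.17 [0.036 0.022 0.012 0.006 0.016 0.022 0.155]
-40 -35 0.03 0.048 -0.17 [0.047 0.028 0.022 0.    0.016 0.013 0.162]
```

Run:
```python
from meas import *
st(); snap('wrist','wrist3'); s=st(); print(np.abs(s['qvel']).max())
P,im,m,a,b,c=meas('wrist','wrist3')
for lo in (.066,): 
    k=m&(a>lo); print(lo,k.sum(),np.percentile(a[k],[1,50,99]).round(4),np.percentile(b[k],[1,50,99]).round(4),np.percentile(c[k],[1,50,99]).round(4))
p=np.polyfit(b[k],c[k],1); print('yaw err deg',np.degrees(np.arctan(p[0])),np.polyval(p,0))
p=np.polyfit(b[k],a[k],1); print('roll err',np.degrees(np.arctan(p[0])))
# rails: brass pixels near rails
from d import toolb,G,up
T=toolb(-30,-1); print('pre',rel(G-.07*T[:,2],T));
```

```text
4.25 q [ 0.105  0.031 -0.946  1.659 -0.186 -1.915] p [0.58   0.0122 0.1896] F [ 0.4 -0.4  0.2] op 0.0867
4.3 q [ 0.106  0.03  -0.946  1.659 -0.185 -1.915] p [0.58   0.0128 0.1899] F [ 0.3  0.3 -0.3] op 0.0868
0.010298085086364662
0.066 1151 [0.0707 0.0757 0.0773] [-0.0314  0.0003  0.0373] [-0.0017  0.0029  0.0081]
yaw err deg -0.2450965004048403 0.002989786258263756
roll err 0.7522894722942339
pre ([-0.23, 0.007, 0.035], [-0.002, 0.166, -0.001])
```

```bash
python3 - <<'E'
s=open('h.py').read()
s=s.replace("YAW=np.radians(-11.7)","YAW=np.radians(-11.8)")
s+="\n_ex,_ey,_up,_nn=frame(); C=C+.0005*_up+.003*_ey+.003*_nn\n"
open('h.py','w').write(s)
E
python3 - <<'E'
from d import *
print(C); T=toolb(-30,-1); print('pre',rel(G-.06*T[:,2],T)); print(check(T,G-.06*T[:,2],R.identity(),C))
r=path(-30,-1,tilt=-18,offn=.047,lift=.02,show=True)
E
```

```text
[6.51401567e-01 5.00379704e-04 9.36678643e-02]
pre ([-0.218, -0.013, 0.09], [-0.002, 0.166, -0.001])
(np.float64(0.046085411855702675), np.float64(0.08743356616691539), np.float64(0.07433817968566601), (np.float64(0.0), np.float64(0.0), np.float64(0.00740673254470155)), np.float64(0.18673868009166206), np.float64(0.1582369363312366))
0 [ 0.47  0.39 -0.75  1.27 -0.84 -1.94] 0.0 [0.053 0.029 0.059 9.    9.    9.    0.187] step 0.0
7 [ 0.48  0.38 -0.72  1.2  -0.84 -2.01] 0.0 [0.049 0.032 0.059 9.    9.    9.    0.178] step 0.07
14 [ 0.48  0.37 -0.69  1.13 -0.83 -2.07] 0.0 [0.044 0.031 0.055 9.    9.    9.    0.17 ] step 0.07
22 [ 0.48  0.36 -0.66  1.07 -0.82 -2.14] 0.0 [0.037 0.03  0.049 0.007 0.008 0.02  0.161] step 0.06
29 [ 0.47  0.35 -0.64  1.01 -0.8  -2.2 ] 0.0 [0.029 0.03  0.041 0.009 0.011 0.023 0.153] step 0.06
37 [ 0.47  0.33 -0.62  0.96 -0.78 -2.26] 0.0 [0.021 0.032 0.029 0.012 0.016 0.027 0.145] step 0.06
45 [ 0.45  0.32 -0.6   0.91 -0.75 -2.32] 0.0 [0.014 0.037 0.022 0.016 0.021 0.031 0.138] step 0.06
52 [ 0.44  0.3  -0.59  0.86 -0.7  -2.38] 0.0 [0.015 0.038 0.024 0.018 0.02
[... 1017 characters left out ...]
5
135 [ 0.15  0.23 -0.31 -0.4  -0.51 -2.25] 0.0 [0.014 0.037 0.067 0.016 0.021 0.031 0.138] step 0.13
142 [ 0.1   0.24 -0.29 -0.52 -0.53 -2.24] 0.0 [0.021 0.032 0.057 0.012 0.016 0.027 0.145] step 0.13
150 [ 0.06  0.25 -0.28 -0.64 -0.54 -2.23] 0.0 [0.029 0.03  0.051 0.009 0.011 0.023 0.153] step 0.11
157 [ 0.02  0.25 -0.28 -0.74 -0.55 -2.24] 0.0 [0.037 0.03  0.048 0.007 0.008 0.02  0.162] step 0.1
165 [-0.02  0.26 -0.28 -0.83 -0.55 -2.27] 0.0 [0.045 0.031 0.043 9.    9.    9.    0.17 ] step 0.09
172 [-0.05  0.27 -0.29 -0.91 -0.55 -2.3 ] 0.0 [0.05  0.032 0.036 9.    9.    9.    0.179] step 0.08
180 [-0.07  0.27 -0.3  -0.99 -0.53 -2.35] 0.0 [0.054 0.029 0.028 9.    9.    9.    0.187] step 0.08
```

>>> step_arm([
  [-0.07,-0.004,0.03,0,0.055,0,1],
  [-0.14,-0.008,0.06,-0.001,0.11,0,1],
  [-0.218,-0.013,0.09,-0.002,0.166,-0.001,1],
  [-0.218,-0.013,0.09,-0.002,0.166,-0.001,1],
  [-0.218,-0.013,0.09,-0.002,0.166,-0.001,1],
])

```text
clock: 4.92
position: [0.5957, 0.044, 0.1801]
tcp_rot: [1.626, -2.394, 1.212]
force: [-0.5, -0.5, 0.3]
opening: 0.087
```

Run:
```python
from d import *
import meas
st(); T=toolb(-30,-1); print('grasp',rel(G+.019*T[:,2],T))
snap('wrist','wrist4'); P,im,m,a,b,c=meas.meas('wrist','wrist4')
k=m&(a>.066); print(k.sum(),np.percentile(a[k],[1,50,99]).round(4),np.percentile(b[k],[1,50,99]).round(4),np.percentile(c[k],[1,50,99]).round(4))
```

```text
4.92 q [ 0.646  0.307 -0.691  1.045 -0.967 -1.821] p [0.5957 0.044  0.1801] F [-0.5 -0.5  0.3] op 0.087
grasp ([0.008, -0.003, 0.532], [-0.0, 0.001, 0.0])
1230 [0.0726 0.0754 0.0771] [-0.0349  0.0015  0.0337] [-0.0047  0.0006  0.0052]
```

View pics/wrist4.png

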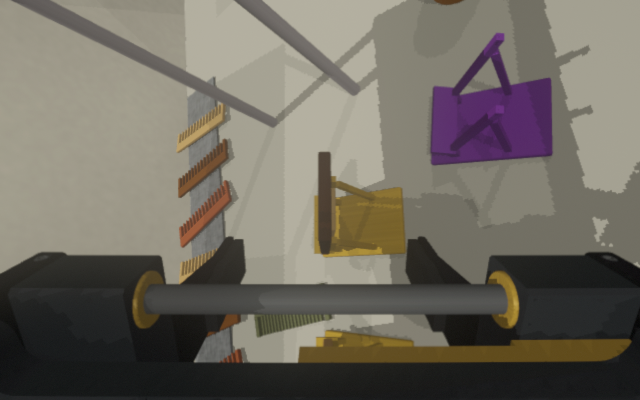

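>>> step_arm([
  [0.003,-0.001,0.18,0,0,0,1],
  [0.006,-0.002,0.36,0,0,0,1],
  [0.008,-0.004,0.53,0,0.001,0,1],
  [0.008,-0.004,0.53,0,0.001,0,1],
  [0.008,-0.004,0.53,0,0.001,0,1],
])

```text
clock: 5.6
position: [0.6267, -0.0061, 0.1275]
tcp_rot: [1.619, -2.397, 1.215]
force: [-0.2, 0.3, 0.3]
opening: 0.0873
```

Run:
```python
from d import *
st(); T=toolb(-30,-1); print('grasp',rel(G+.019*T[:,2],T))
im,_=snap('wrist','wrist5'); im2,_=snap('scene','scene5'); cv2.imwrite('pics/s5c.png',cv2.resize(im2[130:300,260:450],None,fx=3.5,fy=3.5))
```

```text
5.6 q [ 0.471  0.382 -0.753  1.271 -0.837 -1.942] p [ 0.6267 -0.0061  0.1275] F [-0.2  0.3  0.3] op 0.0873
grasp ([-0.019, 0.01, 0.006], [-0.0, -0.0, -0.001])
```

View pics/s5c.png

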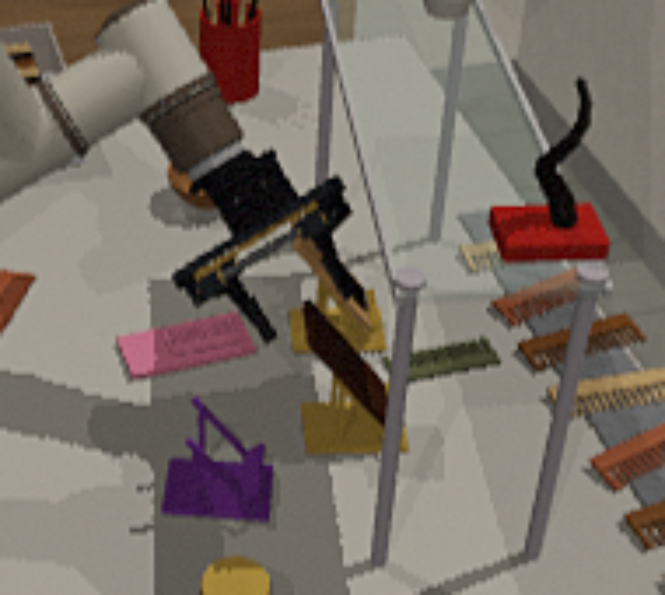

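View pics/wrist5.png

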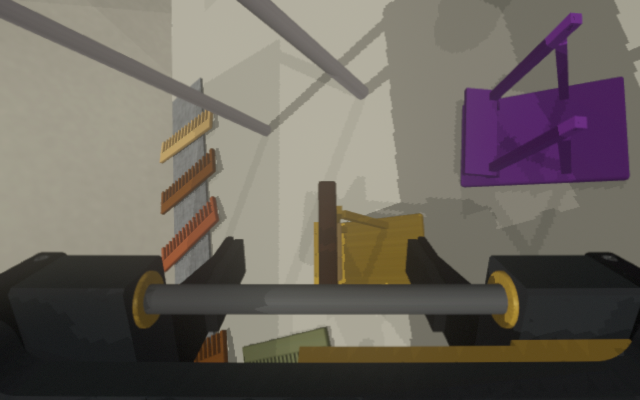

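>>> step_arm([
  [-0.015,0.008,0.005,0,0,0,-1],
  [-0.015,0.008,0.005,0,0,0,-1],
  [-0.015,0.008,0.005,0,0,0,-1],
  [-0.015,0.008,0.005,0,0,0,-1],
  [-0.015,0.008,0.005,0,0,0,-1],
  [-0.015,0.008,0.005,0,0,0,-1],
  [-0.015,0.008,0.005,0,0,0,-1],
  [-0.015,0.008,0.005,0,0,0,-1],
])

```text
clock: 6.7
position: [0.6275, -0.0035, 0.1252]
tcp_rot: [1.621, -2.396, 1.216]
force: [0.8, 0.0, 0.2]
opening: 0.0149
```

Run:
```python
from d import *
s=st(); print(s['wrist_torque']); T=toolb(-30,-1); print('grasp',rel(G+.019*T[:,2],T))
im,_=snap('wrist','wrist6'); im2,_=snap('scene','scene6'); cv2.imwrite('pics/s6c.png',cv2.resize(im2[130:300,260:450],None,fx=3.5,fy=3.5))
```

```text
6.7 q [ 0.473  0.387 -0.752  1.274 -0.836 -1.948] p [ 0.6275 -0.0035  0.1252] F [0.8 0.  0.2] op 0.0149
[ 1.27086145  0.89220475 -0.00628139]
grasp ([0.003, 0.002, 0.004], [-0.0, 0.0, -0.001])
```

View pics/s6c.png

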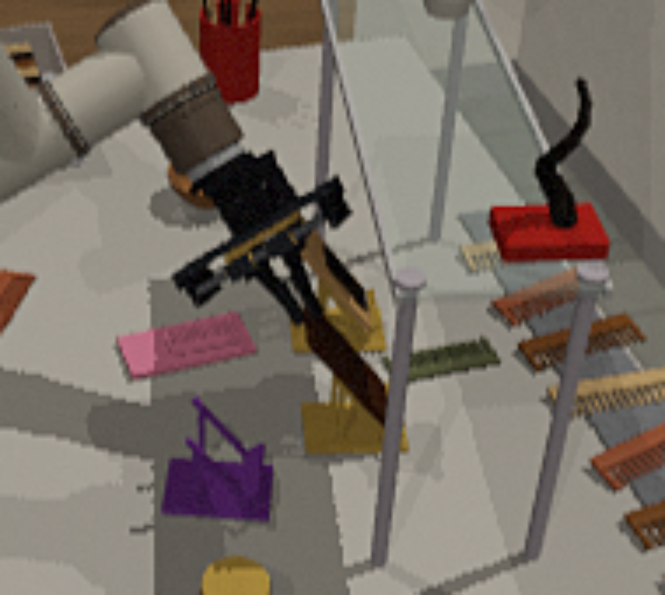

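View pics/wrist6.png

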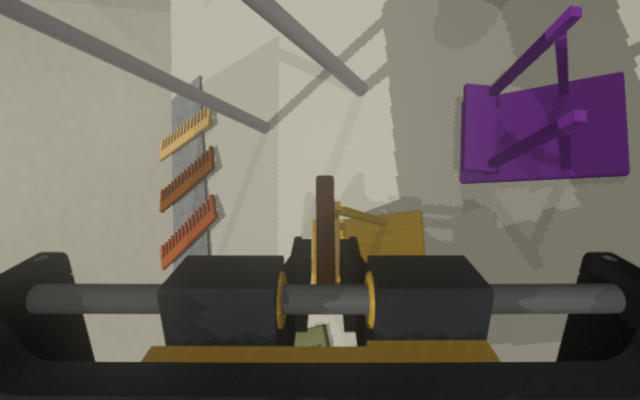

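>>> step_arm([
  [0,0,0,0,0,0,-1],
  [0,0,0,0,0,0,-1],
  [0,0,0,0,0,0,-1],
])

```text
clock: 7.18
position: [0.6275, -0.0036, 0.1252]
tcp_rot: [1.621, -2.396, 1.216]
force: [0.9, 0.5, 0.6]
opening: 0.0096
```

Run:
```python
from d import *
s=st(); print(s['wrist_torque']); T=toolb(-30,-1); print('grasp',rel(G+.019*T[:,2],T))
for offn in (.038,.042):
  for tilt in (-18,-21):
    for beta in (-30,):
      r=path(beta,-1,tilt=tilt,offn=offn,lift=.02); print(offn,tilt,round(r[0],3),r[1].round(2),r[2].round(3))
```

```text
7.17 q [ 0.473  0.387 -0.752  1.274 -0.836 -1.948] p [ 0.6275 -0.0036  0.1252] F [0.9 0.5 0.6] op 0.0096
[1.18911053 0.85985128 0.09000683]
grasp ([0.003, 0.002, 0.004], [-0.001, 0.0, -0.001])
0.038 -18 0.0 -0.42 [0.019 0.029 0.023 0.003 0.008 0.016 0.137]
0.038 -21 0.0 -0.3 [0.023 0.029 0.021 0.003 0.008 0.016 0.139]
0.042 -18 0.0 -0.43 [0.017 0.029 0.022 0.005 0.008 0.018 0.134]
0.042 -21 0.0 -0.31 [0.02  0.029 0.022 0.004 0.008 0.018 0.137]
```

```bash
cat > e.py <<'E'
from d import *
BETA=-30; T0=toolb(BETA,-1)
def wp(ph,base=.026,add=.016,lift=.02,tilt=-20,k=1.5,dirn=-1,s=1):
    w=np.sin(ph); tl=min(1,k*w)
    Rf=R.from_rotvec(ey*np.radians(tilt)*tl)*R.from_rotvec(up*dirn*ph); T=Rf.as_matrix()@T0
    c=C+nn*(base*s+add*w)+lift*up*s
    return T,c+Rf.apply(.055*up)+.019*T[:,2],Rf,c
def run(show=False,**kw):
    q=robot.get_state()['joint_pos']; M=np.full(7,9.); W=0; js=0;j5=-9
    for i in range(31):
        T,tcp,Rf,c=wp(np.pi*i/30,**kw); qn,e=ik(tcp,T,q,mar=.005); r=check(T,tcp,Rf,c); v=np.array([r[0],r[1],r[2],*r[3],r[4]])
        M=np.minimum(M,v); W=max(W,e); 
        if i: js=max(js,np.abs(qn-q).max())
        j5=max(j5,qn[4])
        q=qn
        if show: print(i*6,qn.round(2),v.round(3))
    return round(W,3),round(js,2),j5.round(2),M.round(3)
if __name__=='__main__':
    for base in (.022,.026):
        for add in (.01,.016):
            for tilt in (-18,-20,-22):
                for k in (1,1.3,1.6): print(base,add,tilt,k,run(base=base,add=add,tilt=tilt,k=k))
E
python3 e.py
```

```text
0.022 0.01 -18 1 (np.float64(0.0), np.float64(0.14), np.float64(-0.41), array([0.021, 0.034, 0.022, 0.008, 0.015, 0.022, 0.141]))
0.022 0.01 -18 1.3 (np.float64(0.0), np.float64(0.15), np.float64(-0.35), array([0.025, 0.032, 0.02 , 0.007, 0.015, 0.023, 0.141]))
0.022 0.01 -18 1.6 (np.float64(0.0), np.float64(0.16), np.float64(-0.35), array([0.027, 0.031, 0.02 , 0.007, 0.015, 0.023, 0.141]))
0.022 0.01 -20 1 (np.float64(0.0), np.float64(0.17), np.float64(-0.33), array([0.022, 0.033, 0.021, 0.008, 0.016, 0.022, 0.143]))
0.022 0.01 -20 1.3 (np.float64(0.0), np.float64(0.18), np.float64(-0.27), array([0.027, 0.03 , 0.019, 0.007, 0.017, 0.024, 0.143]))
0.022 0.01 -20 1.6 (np.float64(0.0), np.float64(0.18), np.float64(-0.27), array([0.027, 0.03 , 0.019, 0.007, 0.017, 0.024, 0.143]))
0.022 0.01 -22 1 (np.float64(0.0), np.float64(0.24), np.float64(-0.23), array([0.023, 0.032, 0.02 , 0.008, 0.017, 0.023, 0.145]))
0.022 0.01 -22 1.3 (np.float64(0.0), np.float64(0.25), np.float64(-0.17), array([0.027, 0.029, 0.019, 0.007, 0.019, 0.024, 0.145]))
0.022 0.01 -22 1.6 (np.float64(0.0), np.float64(0.
[... 2941 characters left out ...]
035, 0.021, 0.015, 0.021, 0.031, 0.136]))
0.026 0.016 -20 1.3 (np.float64(0.0), np.float64(0.17), np.float64(-0.3), array([0.021, 0.033, 0.019, 0.014, 0.022, 0.031, 0.136]))
0.026 0.016 -20 1.6 (np.float64(0.0), np.float64(0.17), np.float64(-0.3), array([0.023, 0.031, 0.019, 0.014, 0.022, 0.031, 0.136]))
0.026 0.016 -22 1 (np.float64(0.0), np.float64(0.21), np.float64(-0.26), array([0.018, 0.034, 0.02 , 0.015, 0.022, 0.031, 0.137]))
0.026 0.016 -22 1.3 (np.float64(0.0), np.float64(0.22), np.float64(-0.2), array([0.023, 0.031, 0.019, 0.014, 0.022, 0.031, 0.138]))
0.026 0.016 -22 1.6 (np.float64(0.0), np.float64(0.22), np.float64(-0.2), array([0.023, 0.029, 0.019, 0.014, 0.022, 0.031, 0.138]))
```

```bash
cat >> e.py <<'E'
KW=dict(base=.022,add=.016,tilt=-18,k=1.6)
def rows(degs,settle=2):
    for d_ in degs:
        T,tcp,_,_=wp(np.radians(d_),**KW); a,b=rel(tcp,T); print(d_,a+b+[-1])
E
python3 - <<'E'
from e import *
rows([0])
E
```

```text
0 [0.069, -0.145, -0.112, -0.001, 0.0, -0.001, -1]
```

>>> step_arm([
  [0.01,-0.05,-0.02,0,0,0,-1],
  [0.04,-0.1,-0.07,0,0,0,-1],
  [0.069,-0.145,-0.112,0,0,0,-1],
  [0.069,-0.145,-0.112,0,0,0,-1],
])

```text
clock: 7.68
position: [0.6337, -0.0049, 0.1552]
tcp_rot: [1.621, -2.398, 1.217]
force: [0.0, -0.7, -1.6]
opening: 0.0097
```

Run:
```python
from e import *
s=st(); print(s['wrist_torque'])
im2,_=snap('scene','scene7'); cv2.imwrite('pics/s7c.png',cv2.resize(im2[130:300,260:450],None,fx=3.5,fy=3.5))
rows(range(6,73,6))
```

```text
7.67 q [ 0.486  0.355 -0.707  1.202 -0.866 -1.856] p [ 0.6337 -0.0049  0.1552] F [ 0.  -0.7 -1.6] op 0.0097
[1.69206283 1.24157211 0.0179062 ]
6 [-0.0, 0.011, 0.004, -0.003, -0.0, 0.036, -1]
12 [-0.002, 0.02, 0.005, -0.005, -0.003, 0.073, -1]
18 [-0.005, 0.028, 0.007, -0.008, -0.007, 0.11, -1]
24 [-0.01, 0.036, 0.01, -0.011, -0.013, 0.146, -1]
30 [-0.015, 0.044, 0.013, -0.016, -0.02, 0.182, -1]
36 [-0.021, 0.05, 0.017, -0.021, -0.029, 0.217, -1]
42 [-0.026, 0.051, 0.018, -0.034, -0.036, 0.247, -1]
48 [-0.031, 0.047, 0.017, -0.051, -0.041, 0.275, -1]
54 [-0.036, 0.044, 0.015, -0.069, -0.046, 0.303, -1]
60 [-0.042, 0.042, 0.013, -0.087, -0.052, 0.331, -1]
66 [-0.047, 0.039, 0.011, -0.105, -0.057, 0.358, -1]
72 [-0.053, 0.038, 0.009, -0.124, -0.062, 0.386, -1]
```

View pics/s7c.png

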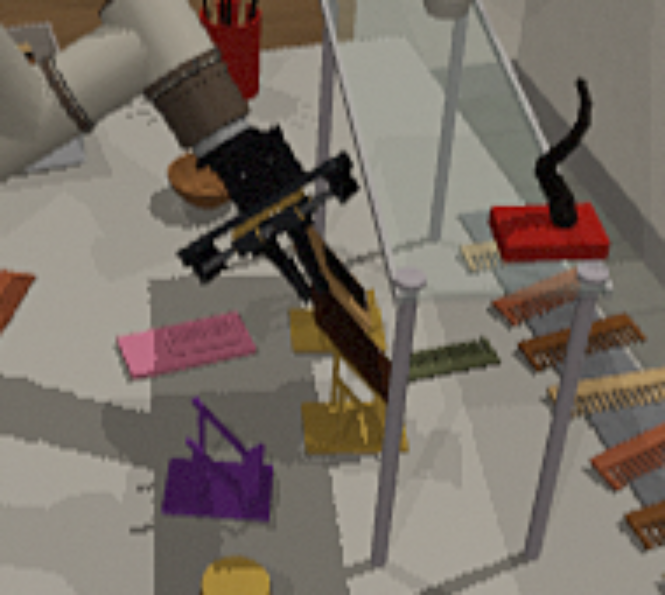

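>>> step_arm([
  [0,0.011,0.004,-0.003,0,0.036,-1],
  [-0.002,0.02,0.005,-0.005,-0.003,0.073,-1],
  [-0.005,0.028,0.007,-0.008,-0.007,0.11,-1],
  [-0.01,0.036,0.01,-0.011,-0.013,0.146,-1],
  [-0.015,0.044,0.013,-0.016,-0.02,0.182,-1],
  [-0.021,0.05,0.017,-0.021,-0.029,0.217,-1],
  [-0.026,0.051,0.018,-0.034,-0.036,0.247,-1],
  [-0.031,0.047,0.017,-0.051,-0.041,0.275,-1],
  [-0.036,0.044,0.015,-0.069,-0.046,0.303,-1],
  [-0.042,0.042,0.013,-0.087,-0.052,0.331,-1],
])

```text
clock: 8.98
position: [0.6316, -0.0005, 0.1465]
tcp_rot: [-0.262, 2.709, -0.542]
force: [-0.1, 0.0, -1.9]
opening: 0.0093
```

Run:
```python
from e import *
s=st(); print(s['wrist_torque'])
im2,_=snap('scene','scene8'); cv2.imwrite('pics/s8c.png',cv2.resize(im2[130:300,260:450],None,fx=3.5,fy=3.5))
rows([60]); rows(range(66,127,6))
```

```text
8.97 q [ 0.405  0.27  -0.673  0.955 -0.598 -2.584] p [ 6.316e-01 -5.000e-04  1.465e-01] F [-0.1  0.  -1.9] op 0.0093
[0.91819244 1.11565062 0.00661047]
60 [-0.002, 0.005, 0.001, 0.001, 0.0, -0.002, -1]
66 [-0.007, 0.009, 0.0, -0.016, 0.0, 0.026, -1]
72 [-0.011, 0.014, -0.001, -0.033, 0.0, 0.055, -1]
78 [-0.015, 0.019, -0.002, -0.049, 0.0, 0.084, -1]
84 [-0.019, 0.024, -0.004, -0.066, 0.0, 0.113, -1]
90 [-0.022, 0.03, -0.005, -0.082, 0.0, 0.142, -1]
96 [-0.024, 0.036, -0.007, -0.099, 0.0, 0.171, -1]
102 [-0.027, 0.042, -0.009, -0.116, 0.0, 0.2, -1]
108 [-0.028, 0.048, -0.011, -0.132, 0.0, 0.229, -1]
114 [-0.029, 0.054, -0.013, -0.149, 0.0, 0.258, -1]
120 [-0.029, 0.06, -0.015, -0.166, 0.001, 0.286, -1]
126 [-0.029, 0.066, -0.017, -0.182, 0.001, 0.315, -1]
```

View pics/s8c.png

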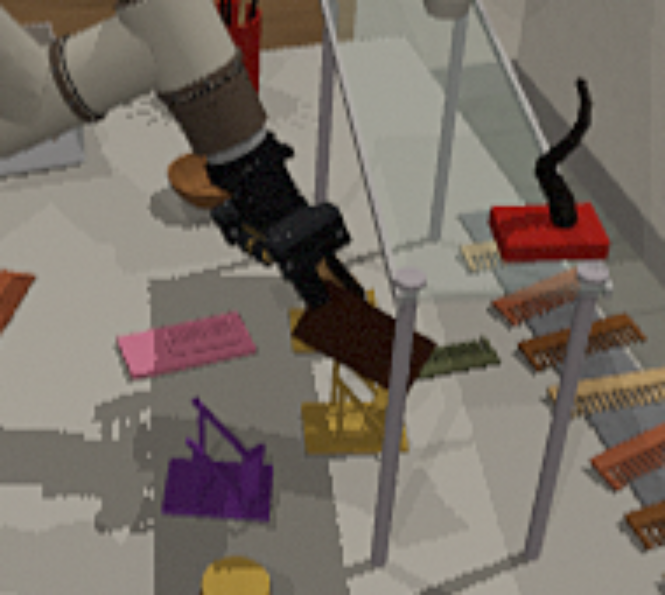

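Turned to about 60°, the plaque is clear of the easel, the shelf and the light plaque. I continue the turn.

>>> step_arm([
  [-0.007,0.009,0,-0.016,0,0.026,-1],
  [-0.011,0.014,-0.001,-0.033,0,0.055,-1],
  [-0.015,0.019,-0.002,-0.049,0,0.084,-1],
  [-0.019,0.024,-0.004,-0.066,0,0.113,-1],
  [-0.022,0.03,-0.005,-0.082,0,0.142,-1],
  [-0.024,0.036,-0.007,-0.099,0,0.171,-1],
  [-0.027,0.042,-0.009,-0.116,0,0.2,-1],
  [-0.028,0.048,-0.011,-0.132,0,0.229,-1],
  [-0.029,0.054,-0.013,-0.149,0,0.258,-1],
  [-0.029,0.06,-0.015,-0.166,0,0.286,-1],
])

```text
clock: 10.28
position: [0.6323, 0.0088, 0.1455]
tcp_rot: [0.799, 2.551, 0.42]
force: [0.6, -0.3, -2.6]
opening: 0.0093
```

Run:
```python
from e import *
s=st(); print(s['wrist_torque'])
im2,_=snap('scene','scene9'); cv2.imwrite('pics/s9c.png',cv2.resize(im2[130:300,260:450],None,fx=3.5,fy=3.5))
rows([120]); rows(range(126,181,6))
```

```text
10.28 q [ 0.253  0.212 -0.462 -0.079 -0.363 -2.365] p [0.6323 0.0088 0.1455] F [ 0.6 -0.3 -2.6] op 0.0093
[-0.53751688  1.47333529 -0.01295634]
120 [-0.01, 0.013, -0.002, 0.0, -0.001, -0.001, -1]
126 [-0.006, 0.016, -0.001, -0.017, -0.001, 0.027, -1]
132 [-0.0, 0.019, -0.001, -0.033, -0.001, 0.056, -1]
138 [0.005, 0.022, -0.0, -0.05, -0.001, 0.085, -1]
144 [0.007, 0.026, -0.003, -0.063, 0.004, 0.116, -1]
150 [0.005, 0.034, -0.009, -0.071, 0.014, 0.15, -1]
156 [0.001, 0.041, -0.014, -0.077, 0.023, 0.185, -1]
162 [-0.004, 0.047, -0.019, -0.082, 0.032, 0.22, -1]
168 [-0.009, 0.053, -0.023, -0.085, 0.04, 0.256, -1]
174 [-0.016, 0.058, -0.026, -0.086, 0.046, 0.293, -1]
180 [-0.023, 0.063, -0.028, -0.087, 0.052, 0.33, -1]
```

View pics/s9c.png

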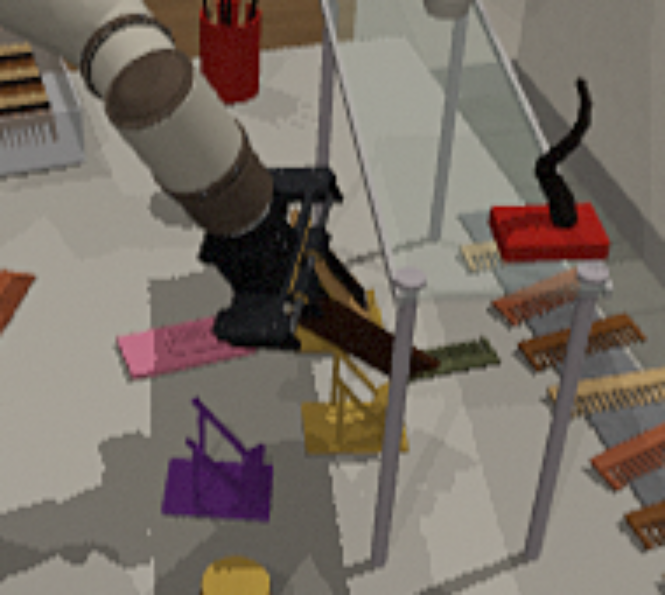

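>>> step_arm([
  [-0.006,0.016,-0.001,-0.017,-0.001,0.027,-1],
  [0,0.019,-0.001,-0.033,-0.001,0.056,-1],
  [0.005,0.022,0,-0.05,-0.001,0.085,-1],
  [0.007,0.026,-0.003,-0.063,0.004,0.116,-1],
  [0.005,0.034,-0.009,-0.071,0.014,0.15,-1],
  [0.001,0.041,-0.014,-0.077,0.023,0.185,-1],
  [-0.004,0.047,-0.019,-0.082,0.032,0.22,-1],
  [-0.009,0.053,-0.023,-0.085,0.04,0.256,-1],
  [-0.016,0.058,-0.026,-0.086,0.046,0.293,-1],
  [-0.023,0.063,-0.028,-0.087,0.052,0.33,-1],
  [-0.023,0.063,-0.028,-0.087,0.052,0.33,-1],
  [-0.023,0.063,-0.028,-0.087,0.052,0.33,-1],
])

```text
clock: 11.82
position: [0.6364, 0.0132, 0.1533]
tcp_rot: [1.984, 1.927, 1.136]
force: [-0.0, -0.1, -1.8]
opening: 0.0095
```

Run:
```python
from e import *
s=st(); print(s['wrist_torque'])
im2,_=snap('scene','scene10'); cv2.imwrite('pics/s10c.png',cv2.resize(im2[130:300,260:450],None,fx=3.5,fy=3.5))
snap('wrist','wrist10'); im3,_=snap('top','top10'); cv2.imwrite('pics/t10c.png',cv2.resize(im3[80:240,220:420],None,fx=3.5,fy=3.5))
rows([180])
```

```text
11.82 q [-0.046  0.235 -0.28  -0.905 -0.554 -2.455] p [0.6364 0.0132 0.1533] F [-0.  -0.1 -1.8] op 0.0095
[-1.15687484  1.65203441  0.02252406]
180 [-0.0, 0.002, -0.0, -0.0, -0.0, 0.0, -1]
```

View pics/s10c.png

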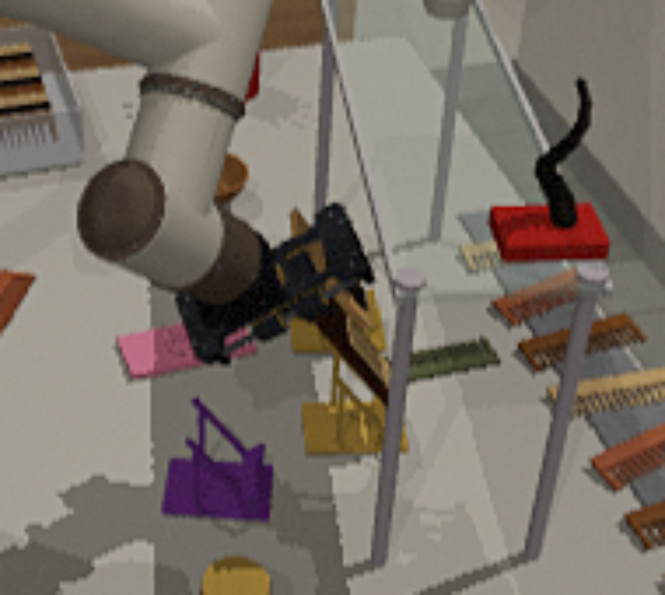

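View pics/wrist10.png

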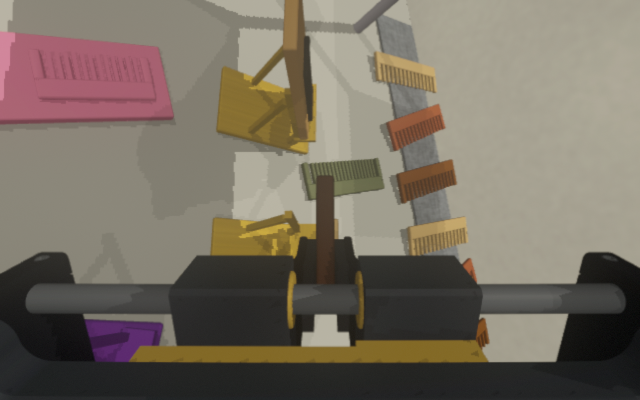

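View pics/t10c.png

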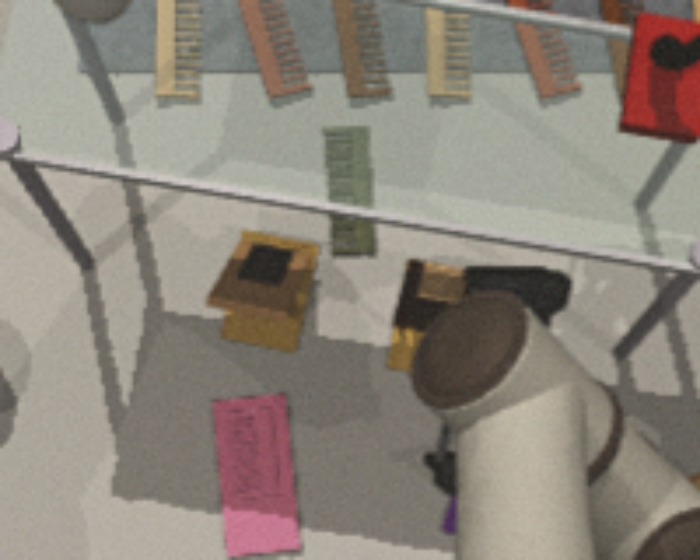

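Run:
```python
from e import *
s=st()
z=np.load('pics/wrist10.npz'); d=z['d']; im=z['im']; P=cloud('wrist',d)
L=P-(C+.022*nn+.02*up); a,b,c=L@up,L@ey,L@nn
m=(d>0)&(abs(b)<.045)&(abs(c)<.02)&(a>.03)&(a<.09)
v,u=np.nonzero(m); print(m.sum(),u.min(),u.max(),v.min(),v.max())
v2,u2=np.mgrid[0:400,0:640]; m&=(v2<236)
k=m&(a>.066); print(k.sum(),[np.percentile(x[k],[1,10,50,90,99]).round(4) for x in (a,b,c)])
p=np.polyfit(b[k],c[k],1); print('yaw',np.degrees(np.arctan(p[0])))
T,tcp,_,_=wp(np.pi,**KW)
r180=R.from_rotvec(up*-np.pi)
for dn,du in ((.022,.006),(.012,.004),(.004,.002),(0.0005,.0015)):
    T,tcp,_,_=wp(np.pi,base=0,add=0,lift=0); print(dn,du,rel(tcp+dn*nn+du*up,T))
```

```text
11.97 q [-0.046  0.235 -0.279 -0.906 -0.554 -2.456] p [0.6368 0.0133 0.1538] F [-0.1 -0.2 -2.2] op 0.0091
2622 297 354 176 283
1127 [array([0.0726, 0.0735, 0.0745, 0.0753, 0.0759]), array([0.0021, 0.0051, 0.0179, 0.0313, 0.0347]), array([-0.0055, -0.0048, -0.0006,  0.0033,  0.0044])]
yaw -0.3196158153595398
0.022 0.006 ([-0.047, 0.002, 0.081], [-0.0, -0.0, 0.0])
0.012 0.004 ([-0.054, -0.064, 0.092], [-0.0, -0.0, 0.0])
0.004 0.002 ([-0.06, -0.118, 0.104], [-0.0, -0.0, 0.0])
0.0005 0.0015 ([-0.062, -0.141, 0.107], [-0.0, -0.0, 0.0])
```

>>> step_arm([
  [-0.025,0.002,0.05,0,0,0,-1],
  [-0.047,0.002,0.09,0,0,0,-1],
  [-0.05,-0.03,0.094,0,0,0,-1],
  [-0.054,-0.065,0.096,0,0,0,-1],
  [-0.057,-0.1,0.1,0,0,0,-1],
  [-0.06,-0.13,0.104,0,0,0,-1],
  [-0.06,-0.14,0.105,0,0,0,-1],
  [-0.06,-0.14,0.105,0,0,0,-1],
])

```text
clock: 12.98
position: [0.6309, 0.0145, 0.1271]
tcp_rot: [1.984, 1.924, 1.137]
force: [0.0, -0.7, -2.2]
opening: 0.0094
```

```bash
cat > f.py <<'E'
from e import *
def where():
    s=st(); F=s['force']; T,tcp,_,_=wp(np.pi,base=0,add=0,lift=0); e=s['position']-tcp
    print('wt',s['wrist_torque'].round(2),'F up,ey,nn',np.round([F@up,F@ey,F@nn],1),'pos err mm up,ey,nn',np.round([1e3*(e@x) for x in (up,ey,nn)],2))
    for du,dn in ((0,0),(-.002,-.001),(-.004,-.002)): print(du,dn,rel(tcp+du*up+dn*nn,T))
E
python3 - <<'E'
from f import *
where()
E
```

```text
12.97 q [-0.068  0.266 -0.301 -0.985 -0.537 -2.35 ] p [0.6309 0.0145 0.1271] F [ 0.  -0.7 -2.2] op 0.0094
wt [-1.23  1.54 -0.08] F up,ey,nn [-1.8 -0.7 -1.1] pos err mm up,ey,nn [1.98 0.02 1.05]
0 0 ([-0.007, -0.007, 0.011], [-0.0, -0.0, 0.0])
-0.002 -0.001 ([-0.013, -0.014, 0.023], [-0.0, -0.0, 0.0])
-0.004 -0.002 ([-0.02, -0.02, 0.034], [-0.0, -0.0, 0.0])
```

>>> step_arm([
  [-0.004,-0.004,0.006,0,0,0,-1],
  [-0.007,-0.007,0.011,0,0,0,-1],
  [-0.01,-0.01,0.017,0,0,0,-1],
  [-0.01,-0.01,0.017,0,0,0,-1],
])

```text
clock: 13.48
position: [0.6314, 0.0142, 0.1257]
tcp_rot: [1.981, 1.924, 1.14]
force: [-8.1, -2.6, 7.7]
opening: 0.0093
```

Run:
```python
from f import *
where()
```

```text
13.47 q [-0.072  0.27  -0.301 -0.994 -0.537 -2.337] p [0.6314 0.0142 0.1257] F [-8.1 -2.6  7.7] op 0.0093
wt [-0.44  1.39  0.46] F up,ey,nn [10.6 -4.2 -1.4] pos err mm up,ey,nn [ 0.52 -0.14  0.71]
0 0 ([-0.001, -0.005, 0.003], [0.001, -0.001, 0.001])
-0.002 -0.001 ([-0.008, -0.011, 0.015], [0.001, -0.001, 0.001])
-0.004 -0.002 ([-0.014, -0.018, 0.027], [0.001, -0.001, 0.001])
```

>>> step_arm([
  [0,-0.006,0.002,0,0,0,-1],
  [0,-0.012,0.002,0,0,0,-1],
  [0,-0.012,0.002,0,0,0,-1],
])

```text
clock: 13.85
position: [0.6312, 0.0143, 0.1256]
tcp_rot: [1.978, 1.923, 1.141]
force: [-2.0, -1.7, 5.5]
opening: 0.0093
```

Run:
```python
from f import *
where()
im2,_=snap('scene','scene11'); cv2.imwrite('pics/s11c.png',cv2.resize(im2[130:300,260:450],None,fx=3.5,fy=3.5))
```

```text
13.85 q [-0.073  0.269 -0.302 -0.998 -0.535 -2.331] p [0.6312 0.0143 0.1256] F [-2.  -1.7  5.5] op 0.0093
wt [-0.73  0.82 -0.04] F up,ey,nn [ 5.4 -2.   1.9] pos err mm up,ey,nn [ 0.61 -0.12  0.51]
0 0 ([-0.001, -0.003, 0.004], [0.001, -0.001, 0.001])
-0.002 -0.001 ([-0.008, -0.01, 0.015], [0.001, -0.001, 0.001])
-0.004 -0.002 ([-0.015, -0.017, 0.027], [0.001, -0.001, 0.001])
```

View pics/s11c.png

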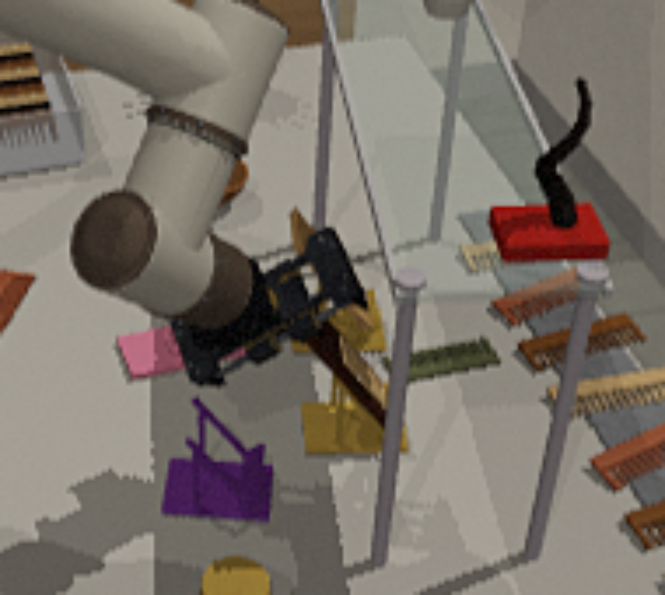

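>>> step_arm([
  [0,0,0,0,0,0,-0.7],
  [0,0,0,0,0,0,-0.5],
  [0,0,0,0,0,0,-0.2],
  [0,0,0,0,0,0,0.1],
  [0,0,0,0,0,0,0.1],
  [0,0,0,0,0,0,0.1],
  [0,0,0,0,0,0,0.1],
  [0,0,0,0,0,0,0.1],
])

```text
clock: 14.9
position: [0.6312, 0.0143, 0.1256]
tcp_rot: [1.978, 1.923, 1.141]
force: [0.2, 0.0, 0.4]
opening: 0.0479
```

Run:
```python
from f import *
where()
snap('wrist','wrist12')
```

```text
14.9 q [-0.073  0.269 -0.302 -0.998 -0.535 -2.331] p [0.6312 0.0143 0.1256] F [0.2 0.  0.4] op 0.0479
wt [-0.94  1.26 -0.  ] F up,ey,nn [0.2 0.1 0.3] pos err mm up,ey,nn [ 0.59 -0.15  0.52]
0 0 ([-0.001, -0.003, 0.004], [0.001, -0.0, 0.001])
-0.002 -0.001 ([-0.008, -0.01, 0.015], [0.001, -0.0, 0.001])
-0.004 -0.002 ([-0.014, -0.017, 0.027], [0.001, -0.0, 0.001])
```

View pics/wrist12.png

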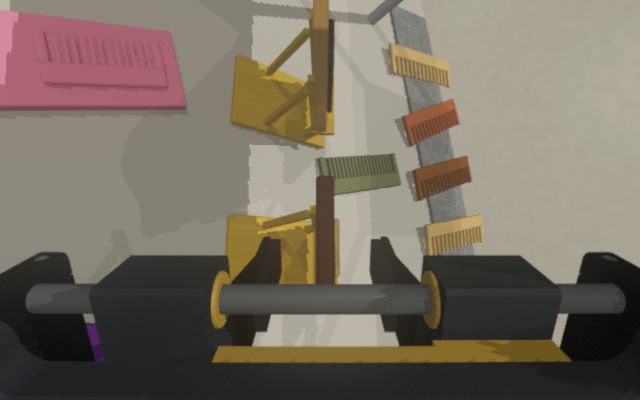

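Released, and the plaque stands freely between the open fingers. I retract along the tool axis.

>>> step_arm([
  [0,0,-0.15,0,0,0,0.1],
  [0,0,-0.35,0,0,0,0.1],
  [0,0,-0.6,0,0,0,0.1],
  [0,0,-0.8,0,0,0,0.1],
  [0,0,-0.8,0,0,0,0.1],
  [0,0,-0.8,0,0,0,0.1],
])

```text
clock: 15.7
position: [0.5588, -0.0318, 0.2088]
tcp_rot: [1.979, 1.923, 1.141]
force: [-0.5, 0.5, 0.7]
opening: 0.0478
```

Run:
```python
from f import *
st(); snap('wrist','wrist13')
z=np.load('pics/wrist13.npz'); d=z['d']; P=cloud('wrist',d); L=P-C; a,b,c=L@up,L@ey,L@nn
m=(d>0)&(abs(b)<.045)&(abs(c)<.02)&(a>.066)&(a<.09)
print(m.sum(),[np.percentile(x[m],[1,10,50,90,99]).round(4) for x in (a,b,c)])
p=np.polyfit(b[m],c[m],1); print('yaw',np.degrees(np.arctan(p[0])))
print(rel([.45,-.15,.33]))
```

```text
15.7 q [-0.157  0.061 -0.349 -0.84  -0.693 -2.476] p [ 0.5588 -0.0318  0.2088] F [-0.5  0.5  0.7] op 0.0478
878 [array([0.0702, 0.074 , 0.0749, 0.0758, 0.0765]), array([-0.0344, -0.0288, -0.0005,  0.0275,  0.0339]), array([-0.0051, -0.004 ,  0.0002,  0.0038,  0.0047])]
yaw -0.4621584656259445
([-0.306, 0.036, -1.308], [0.0, 0.0, 0.0])
```

View pics/wrist13.png

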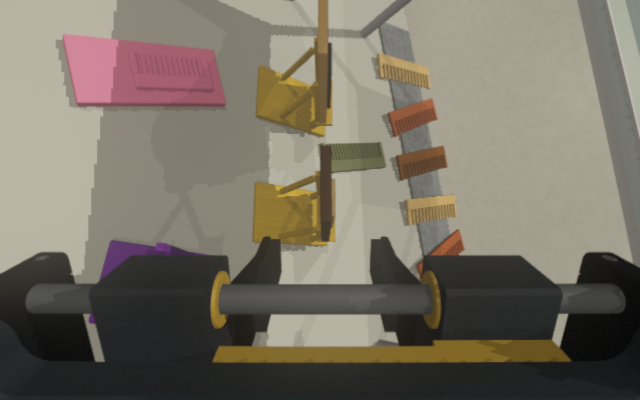

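>>> step_arm([
  [-0.1,0,-0.35,0,0,0,0.1],
  [-0.2,0,-0.7,0,0,0,0.1],
  [-0.3,0,-1,0,0,0,0.1],
  [-0.3,0,-1,0,0,0,0.1],
  [-0.3,0,-1,0,0,0,0.1],
])

```text
clock: 16.38
position: [0.4737, -0.13, 0.2936]
tcp_rot: [1.983, 1.924, 1.141]
force: [-0.1, 1.1, -0.3]
opening: 0.048
```

>>> step_arm([
  [0.3,0,-0.2,0,0,0,0.1],
  [0.6,0,-0.2,0,0,0,0.1],
  [1,0,-0.2,0,0,0,0.1],
  [1,0,-0.2,0,0,0,0.1],
  [1,0,-0.2,0,0,0,0.1],
])

```text
clock: 17.0
position: [0.4384, -0.0038, 0.3741]
tcp_rot: [1.982, 1.93, 1.141]
force: [-0.8, 0.2, 0.3]
opening: 0.0476
```

Run:
```python
from f import *
st()
for n,(x0,x1,y0,y1) in {'scene':(260,450,130,300),'top':(220,420,80,240)}.items():
    im,d=snap(n,n+'14'); cv2.imwrite(f'pics/{n}14c.png',cv2.resize(im[y0:y1,x0:x1],None,fx=3.5,fy=3.5,interpolation=cv2.INTER_CUBIC))
    P=cloud(n,d); L=P-C; a,b,c=L@up,L@ey,L@nn
    m=(d>0)&(abs(b)<.045)&(abs(c)<.025)&(abs(a)<.085)
    print(n,m.sum(),[np.percentile(x[m],[1,50,99]).round(4) for x in (a,b,c)])
    z=np.load(f'pics/{n}0.npz'); P0=cloud(n,z['d'])
    df=np.abs(im.astype(int)-z['im']).max(-1)
    print([ (l,np.round(w(n,robot.spot_in(n,l)[0]['xyz']),3)) for l in ('plaque_light_mid','comb_green')])
```

```text
17.0 q [ 0.011 -0.341 -0.347 -0.504 -0.919 -3.004] p [ 0.4384 -0.0038  0.3741] F [-0.8  0.2  0.3] op 0.0476
scene 362 [array([-0.0774,  0.0065,  0.0749]), array([-0.0405, -0.021 ,  0.0311]), array([-0.0148,  0.0047,  0.0112])]
[('plaque_light_mid', array([ 0.644, -0.018,  0.008])), ('comb_green', array([0.804, 0.075, 0.003]))]
top 514 [array([-0.0794,  0.0139,  0.0777]), array([-0.0368, -0.0024,  0.0319]), array([-0.0055,  0.0041,  0.0121])]
[('plaque_light_mid', array([0.671, 0.16 , 0.114])), ('comb_green', array([0.746, 0.074, 0.001]))]
```

View pics/scene14c.png

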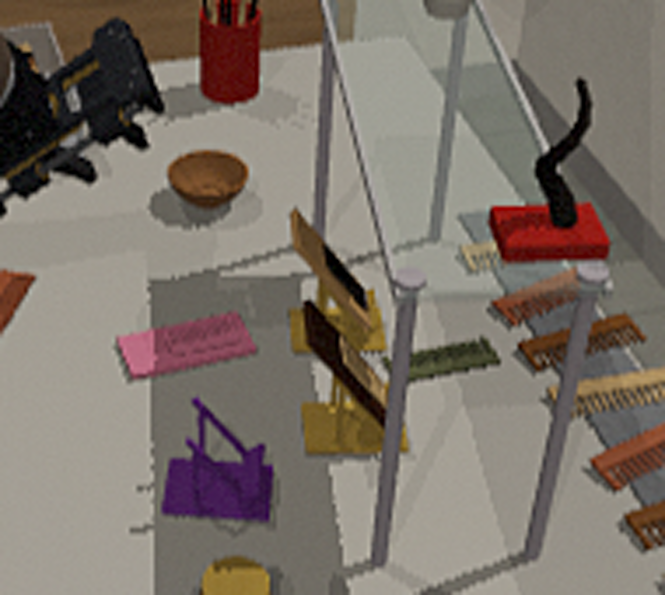

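View pics/top14c.png

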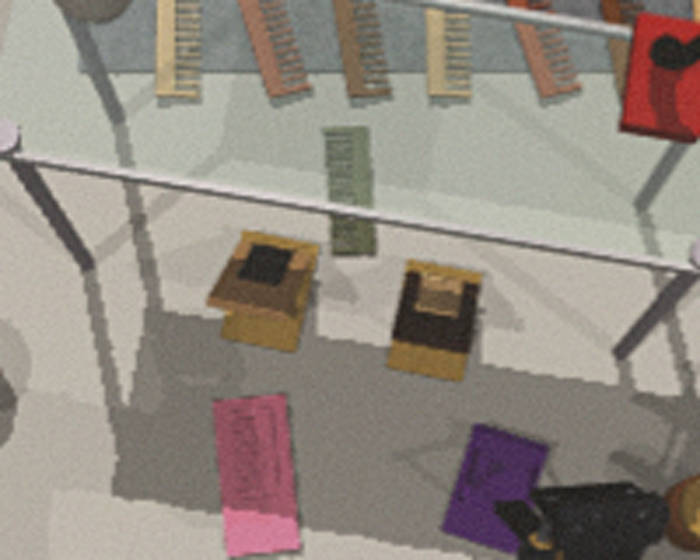

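Run:
```python
from plant import robot
print(robot.hand_in())
```

```text
the job is handed in; nothing more can be done
None
```

I turned the dark plaque over beneath the shelf, set it back on its own easel with the comb facing up and out and the same end up, and handed the job in at about 17 s. I gripped it by the bare upper end with the gripper tilted 30° in the plaque's plane, because a straight-on grip was out of the arm's reach. I lifted it about 2 cm off the easel, turned it 180° about its length, and pressed it onto the ledge and rails with light contact forces of about 12 N and 3 N before letting go.

**Last checks:**
- **Position:** the wrist-camera depth puts the plaque's top end within about 0.5 mm of the position I measured for it before the turn, along, across and out from the slope. Its yaw is within about 0.5° of the easel angle I had estimated from the plaque itself.
- **Scene and top pictures:** they show the pale comb facing the customers and the robot clear of everything. In these pictures the light plaque, the green comb, the bowl and the pink and purple look-alikes stand where they were. I did not check the rose comb, the black comb or the jar at the end.

**Disagreements:**
- **Light plaque detection:** in the last scene-camera picture the network put the light plaque at the dark plaque's easel. The picture itself and the top camera (0.671, 0.160, against 0.669, 0.159 at the start) show it in place.
- **Early wrist measurements:** the first ones, taken while the arm was still settling, were 3–4 mm off, so I repeated them at rest before gripping.

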